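Stand the tipped sample bottles up and scoop out stoppers for them

ROBOT

A 6-joint arm with a two-finger parallel gripper is mounted at the origin on the work surface. World frame = base frame: x ahead of the robot, y to its left, z up, the work surface at z = 0. Lengths are in m, angles in rad, forces in N, time in s.
With the tool pointing down it reaches from about 0.35 to 0.975 m from the base axis. Payload 4.9 kg.
Tool frame: the origin (TCP) lies on the front face of the gripper's body, between the roots of the fingers; the fingertips stand ctrl.tip_extent ahead of it and the grasp point (between the pads) lies 54 mm ahead of it (ctrl.tip_extent is the distance from the TCP to the fingertips, in m); z points along the fingers, y is the line along which they close (so a half turn about z gives the same grasp; the last joint's range is limited). The gripper opens to 85 mm and grips with 20 to 120 N. Pads are 22 mm wide; open, the fingers measure 114 mm over their backs; the gripper's body (76 mm by 85 mm) begins 54 mm behind the grasp point. The pads swing forward as they close: fully open they stand 13 mm farther back than shut.
Start: joints at [1.156, 0.053, 1.613, -0, 1.476, -0.119], TCP at [0.182, 0.598, 0.304] pointing down, gripper open.
Joint ranges: [-3.01, 3.01], [-1.01, 2.22], [0.06, 2.58], [-1.02, 4.17], [0.09, 2.62], [-3.14, 3.14]. Speed limits (rad/s): [2.57, 2.57, 3.14, 3.14, 3.14, 3.14].

INTERFACE

Orientations are given as a rotation vector (axis times angle).
In Python, from station import ctrl gives the robot as it stands.
- The arm moves only by the tool apply_moves, never from a script. Its argument "rows" is one flat list of numbers, 6 for each row, row after row: the shift along the tool's x, y, z normalised to -1 to 1, where 1 is 0.6 m, then the turn, a rotation vector about the tool's x, y, z normalised to -1 to 1, where 1 is 90 degrees. A call has 1 to 20 rows; each row is the pose to reach, as a shift and turn from the pose commanded when the call began, along the tool's axes at that moment; what a row does not reach only later rows make up. A row lasts 1/10 s, in which the tool goes at most 50 mm and 8.59 degrees, less where a joint would pass 70% of its speed; a pose out of reach is approached as far as the arm can. A call with a number of a shift or a turn outside -1 to 1 is refused whole. A call with a gripper value outside its range is refused whole. "grip" is the opening, from 0 (shut) to 1 (fully open), set as the call begins (left out, the last holds). The fingers move at their own pace and stop on an object; "grip_force" is the grip in N (left out, the last holds). Time passes only in rows, so rows that repeat a pose let the fingers close. It gives the time, the measured TCP pose, the force, the opening and the grip force at its end, in the units of the state.
- ctrl.get_obs(): the state, without advancing time (a new reading comes with each control period).
- ctrl.get_image(name): name is "scene" or "top" or "wrist"; returns (picture, depth): 420x560x3 uint8, blue, green, red; 420x560 float32, m along the optical axis (not along the pixel's ray), 0 where there is no reading.
- ctrl.camera_model(name): a dict with "mtx" (3x3 intrinsics, pixels), "R" (3x3) and "t" (3): a world point X has camera coordinates R X + t; the wrist camera has in their place "tool_from_camera" (4x4, takes a point from camera to tool coordinates, whose origin is the TCP and whose axes are the flange's). Camera axes: x right, y down, z forward; pixel columns grow to the right and rows downward; lengths in m; the calibration is good to about 2 mm. A picture is of the moment at which its call begins: read the wrist's pose just before it. camera_model takes no time and is no camera call.
- ctrl.finish_job(): hands the job in; it is judged then, once.
The state is a dict: "t": time; "q": joint angles; "dq": joint speeds; "effort": joint torques, N m; "tool_pos": TCP position; "tool_rot": TCP orientation; "contact_force": force on the tool from outside, world axes, zero at the start; "wrist_torque": the same for the moment, N m; "opening": finger opening in m; "grip_force": force on a finger pad.
Only numpy, scipy, OpenCV 4.12 (cv2) and the standard library are available. Lean on these libraries where they do the work, as an engineer would, in place of code of your own. Each camera call takes 0.05 s, during which the arm holds its last target. There are 200 camera calls.

TASK

Get the station ready for stoppering: stand every tipped sample bottle upright again in its lane on the beech tray, wholly on the black rubber runner with the others. With the scoop, bring all the rubber stoppers over from the steel stock bin into the glass petri dish; they are clean, so never touch one with the fingers. Then lay the scoop level on its white mat again; leave the dish, the cryovial boxes and the pipette tip box where they are.

Things in the scene. Friction and masses are not known exactly. Their poses are not given: they have to be found in the camera images.
- bottle1: amber glass French-square sample bottle, open and empty: 40 x 40 mm square body 58 mm tall with a round neck of 27 mm diameter above it, 80 mm tall in all, 0.11 kg. Origin on its axis at mid-height, 40 mm above its base; its z axis points from base to mouth, x and y are square to the flat sides. One of up to four; at the start this one lies tipped on a flat side, or is absent
- bottle2: amber glass French-square sample bottle, open and empty: 40 x 40 mm square body 58 mm tall with a round neck of 27 mm diameter above it, 80 mm tall in all, 0.11 kg. Origin on its axis at mid-height, 40 mm above its base; its z axis points from base to mouth, x and y are square to the flat sides. One of up to four; at the start this one lies tipped on a flat side, or is absent
- bottle3: amber glass French-square sample bottle, open and empty: 40 x 40 mm square body 58 mm tall with a round neck of 27 mm diameter above it, 80 mm tall in all, 0.11 kg. Origin on its axis at mid-height, 40 mm above its base; its z axis points from base to mouth, x and y are square to the flat sides. One of up to four; at the start this one lies tipped on a flat side, or is absent
- bottle4: amber glass French-square sample bottle, open and empty: 40 x 40 mm square body 58 mm tall with a round neck of 27 mm diameter above it, 80 mm tall in all, 0.11 kg. Origin on its axis at mid-height, 40 mm above its base; its z axis points from base to mouth, x and y are square to the flat sides. One of up to four; at the start this one stands
- stopper1: reddish-brown rubber stopper, a stubby tapered plug 20 mm tall, 15 to 23 mm in diameter, 11 g. Origin at its centre, z along its axis; lies any way up. One of four to six in the bin; it may be absent
- stopper2: reddish-brown rubber stopper, a stubby tapered plug 20 mm tall, 15 to 23 mm in diameter, 11 g. Origin at its centre, z along its axis; lies any way up. One of four to six in the bin; it may be absent
- stopper3: reddish-brown rubber stopper, a stubby tapered plug 20 mm tall, 15 to 23 mm in diameter, 11 g. Origin at its centre, z along its axis; lies any way up. One of four to six in the bin; it may be absent
- stopper4: reddish-brown rubber stopper, a stubby tapered plug 20 mm tall, 15 to 23 mm in diameter, 11 g. Origin at its centre, z along its axis; lies any way up. One of four to six in the bin; it may be absent
- stopper5: reddish-brown rubber stopper, a stubby tapered plug 20 mm tall, 15 to 23 mm in diameter, 11 g. Origin at its centre, z along its axis; lies any way up. One of four to six in the bin; it may be absent
- stopper6: reddish-brown rubber stopper, a stubby tapered plug 20 mm tall, 15 to 23 mm in diameter, 11 g. Origin at its centre, z along its axis; lies any way up. One of four to six in the bin; it may be absent
- lane (a point): middle of the black rubber runner (the lane) on the beech tray, on its upper face, 58 mm above the bench. x runs along the runner, which is 328 mm long and 68 mm wide (y). The tray is 360 x 220 mm with a 10 mm high, 8 mm thick lip around its floor, which is 2 mm below the runner; it is fixed. Bottles have 80 mm spacing along the lane as a rule, and lie tipped across it
- bin_floor (a point): steel stock bin, fixed; this point is on its inner floor, 4 mm above the bench, x along the bin towards its sloping far end. Inside it is 82 mm wide (y from -41 to 41). The floor is flat from x = -120 mm (low front wall, its top 22 mm above the floor) to x = 63 mm, where the far wall starts and slopes up at 45 degrees to x = 109 mm, 46 mm above the floor. Side walls 4 mm thick, 46 mm high
- scoop: aluminium scoop, 0.13 kg, with a blue handle. Origin on the underside of its flat bowl, x forward (towards the lip), y to its left, z up. Bowl: floor 1.5 mm thick from x = -45 to +50 mm, thinning to a bevelled lip; 2 mm side walls at y = +-33 mm, 42 mm high at the back sloping down to 10 mm at the front; back wall 44 mm high. It stands on its flat bowl by itself
- scoop_handle (a point): middle of the scoop's handle, 99 mm behind the scoop's origin and 62 mm above its underside; the handle is a level bar, 78 mm long, 16 mm wide and 20 mm high, along the scoop's x, joined to the bowl at its front end
- scoop_lip (a point): middle of the scoop's lip, 50 mm ahead of its origin, at the underside
- mat: white mat that the scoop lies on, fixed, 240 x 100 x 3 mm. Origin at the centre of its underside, x along its length
- dish: glass petri dish base, loose, 0.22 kg, 150 mm outside diameter, 25 mm high, wall and floor 3 mm. Origin at the centre of its underside
- cryobox1: orange cryovial box, 134 x 134 x 52 mm, to be left alone. Origin at the centre of its underside
- cryobox2: orange cryovial box, 134 x 134 x 52 mm, to be left alone. Origin at the centre of its underside
- tipbox: purple pipette tip box, 84 x 124 x 66 mm, to be left alone. Origin at the centre of its underside
Things that resemble listed ones, but are neither listed nor needed, are in the scene too. What is shaped like the bottle2 but pink or purple is not meant.

How it is judged:
By the outcome, as a careful person would: the job done as asked, in the order asked, and still so for the second after the job is handed in, with the robot touching nothing.
Of bottle1, bottle2, bottle3 only 2 to 3 are there at a start; the rules pass over those that are not, and their reading is None.
Of stopper1, stopper2, stopper3, stopper4, stopper5, stopper6 only 4 to 6 are there at a start; the rules pass over those that are not, and their reading is None.
At some moment in a run one of bottle1, bottle2, bottle3, bottle4 may be knocked a few centimetres aside while the robot is not near it.
It also fails if it takes over 210 s, if anything falls off the work surface, if the arm or the gripper's body presses on something with over 40 N, if the wrist force passes 120 N, or if a joint passes its speed limit or range.

## Working session

There is one attempt and no reset: what is moved stays moved. The work goes in short steps, Python scripts to look and compute and a tool call to move; the robot and the scene stay as the last step left them, time stands still between calls to the robot, and variables do not carry over. Pictures are saved under pics/ and viewed, at most 14 in all, crops included, and the job is handed in when it is done.

Besides the shell and the picture viewer there is one more tool, called after "Request:" as name(argument=value, ...) on one line, values as JSON. apply_moves: Moves the arm, as the interface text tells. Its arguments: {"type":"object","properties":{"rows":{"type":"array","items":{"type":"number"}},"grip":{"type":"number"},"grip_force":{"type":"number"}},"required":["rows"]}

```bash
ls; mkdir -p pics; cat > h.py <<'E'
import numpy as np, cv2
from scipy.spatial.transform import Rotation as Ro
from station import ctrl
def pts(name):
    o=ctrl.get_obs(); im,d=ctrl.get_image(name); m=ctrl.camera_model(name)
    K=np.array(m["mtx"]); v,u=np.mgrid[0:d.shape[0],0:d.shape[1]]
    P=np.stack([(u-K[0,2])/K[0,0]*d,(v-K[1,2])/K[1,1]*d,d],-1)
    if name=="wrist":
        T=np.array(m["tool_from_camera"]); P=P@T[:3,:3].T+T[:3,3]
        P=P@Ro.from_rotvec(o["tool_rot"]).as_matrix().T+np.array(o["tool_pos"])
    else:
        P=(P-np.array(m["t"]))@np.array(m["R"])
    P[d==0]=np.nan
    return im,d,P
E
python3 - <<'E'
from h import *
for n in ("top","scene"):
    im,d,P=pts(n); cv2.imwrite(f"pics/{n}0.png",im); np.save(f"{n}0.npy",P)
o=ctrl.get_obs(); print(o, ctrl.tip_extent)
E
```

```text
pics
{'t': 0.1, 'q': array([ 1.15598425e+00,  5.32921802e-02,  1.61413757e+00,  2.87884371e-05,
        1.47599801e+00, -1.18996722e-01]), 'dq': array([-0.0005436 , -0.00327686, -0.00293291, -0.00047672,  0.00302603,
        0.00075292]), 'effort': array([-1.91587033e-04, -3.94900954e+01, -3.71361315e+01, -3.91856531e-05,
        3.93959926e-03, -4.22396454e-06]), 'tool_pos': array([0.18202072, 0.59746681, 0.30279643]), 'tool_rot': array([-4.62901993e-01, -3.10678354e+00,  2.76818234e-03]), 'contact_force': array([ 0.66394258, -0.24361786, -0.65014596]), 'wrist_torque': array([ 0.00688665, -0.01064027, -0.02514437]), 'grip_force': 0.0, 'opening': 0.08510928746519705} 0.0726
```

View pics/top0.png

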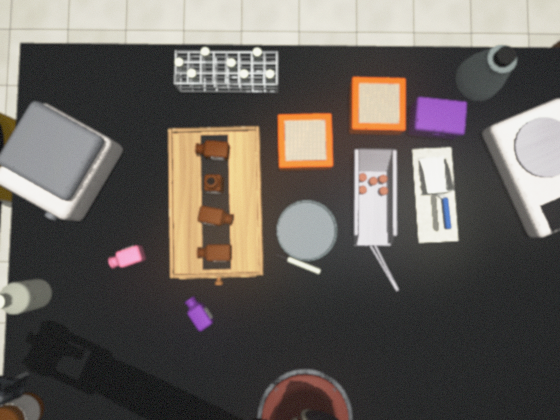

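View pics/scene0.png

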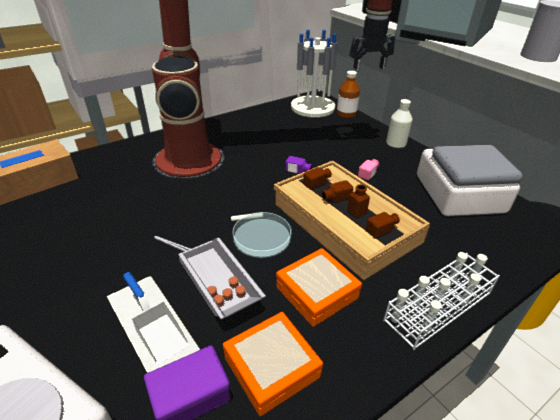

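The top view shows four amber bottles on the runner: tipped at (212,149), (212,216) and (216,253), standing at (212,183). The pink (126,257) and purple (199,314) look-alikes are off the tray and not meant. The bin is at (376,195) with about 5 stoppers around (374,184), the scoop at (437,185) on its mat, and the dish at (306,230).

```bash
python3 - <<'E'
from h import *
im=cv2.imread("pics/top0.png"); P=np.load("top0.npy"); hsv=cv2.cvtColor(im,cv2.COLOR_BGR2HSV)
def rep(name,mask,box,zr=(-1,1),mina=25):
    m=np.zeros(mask.shape,bool); x0,y0,x1,y1=box; m[y0:y1,x0:x1]=1
    m&=mask&(P[...,2]>zr[0])&(P[...,2]<zr[1])
    n,l,s,c=cv2.connectedComponentsWithStats(m.astype(np.uint8))
    for i in range(1,n):
        if s[i,4]<mina: continue
        q=P[l==i]; (cx,cy),(w,h),a=cv2.minAreaRect((q[:,:2]*1000).astype(np.float32))
        print(name,"px",c[i].round(0),"rect",round(cx),round(cy),"size",round(w),round(h),"ang",round(a,1),"z med/max",np.round([np.nanmedian(q[:,2]),np.nanmax(q[:,2])],3),s[i,4])
al=np.ones(im.shape[:2],bool)
rep("tray",al,(160,120,270,285),(0.055,0.09),200)
rep("bottle",al,(195,130,240,270),(0.068,0.2))
H,S,V=cv2.split(hsv)
rep("runner",V<60,(200,130,232,280),(0.04,0.066),100)
rep("bin",al,(345,140,405,255),(0.02,0.06),50)
rep("stop",(H<12)&(S>110)&(V>60),(352,145,400,250),(0.0,0.06),8)
rep("mat",(V>150)&(S<80),(405,140,465,250),(-0.01,0.02),50)
rep("scoop",al,(405,140,465,250),(0.012,0.1),20)
rep("handle",(H>95)&(H<130)&(S>120),(405,140,465,250),(0.03,0.1),20)
rep("dish",al,(270,195,342,270),(0.004,0.04),200)
rep("boxes",al,(270,70,470,170),(0.047,0.08),200)
for p in ((212,183),(212,140),(212,165),(376,230),(385,160)): print(p,P[p[1],p[0]].round(3))
E
```

```text
tray px [214. 202.] rect 528 223 size 361 221 ang 2.1 z med/max [0.058 0.09 ] 8765
bottle px [213. 150.] rect 648 227 size 80 42 ang 86.6 z med/max [0.096 0.103] 558
bottle px [213. 184.] rect 565 220 size 39 41 ang 89.2 z med/max [0.116 0.142] 360
bottle px [214. 216.] rect 489 216 size 80 40 ang 79.9 z med/max [0.096 0.103] 542
bottle px [215. 253.] rect 405 219 size 39 80 ang 0.3 z med/max [0.096 0.103] 559
bin px [375. 185.] rect 542 -167 size 102 237 ang 89.4 z med/max [0.046 0.056] 1678
bin px [378. 180.] rect 588 -181 size 21 44 ang 6.2 z med/max [0.023 0.029] 116
bin px [383. 191.] rect 560 -194 size 21 20 ang 52.4 z med/max [0.023 0.027] 53
stop px [362. 177.] rect 594 -141 size 10 11 ang 89.4 z med/max [0.024 0.027] 21
stop px [382. 179.] rect 591 -193 size 14 13 ang 84.9 z med/max [0.023 0.029] 27
stop px [373. 181.] rect 585 -169 size 12 13 ang 51.2 z med/max [0.024 0.027] 25
stop px [362. 189.] rect 563 -141 size 12 11 ang 26.3 z med/max [0.025 0.028] 22
stop px [383. 190.] rect 561 -195 size 13 11 ang 89.3 z med/max [0.023 0.026] 23
mat px [433. 194.] rect 554 -332 size 244 106 ang 3.1 z med/max [0.003 0.018] 3015
scoop px [441. 195.] rect 553 -330 size 181 70 ang 5.7 z med/max [0.045 0.083] 609
handle px [446. 213.] rect 501 -333 size 67 11 ang 4.8 z med/max [0.074 0.083] 123
dish px [303. 239.] rect 452 0 size 151 167 ang 70.9 z med/max [0.013 0.03 ] 666
boxes px [378. 104.] rect 774 -177 size 133 135 ang 89.1 z med/max [0.051 0.059] 2767
boxes px [439. 116.] rect 740 -327 size 126 88 ang 84.5 z med/max [0.065 0.072] 1780
boxes px [305. 141.] rect 680 5 size 134 134 ang 1.2 z med/max [0.052 0.058] 2836
boxes px [375. 156.] rect 635 -169 size 51 101 ang 0.6 z med/max [0.049 0.056] 228
(212, 183) [0.561 0.216 0.14 ]
(212, 140) [0.678 0.232 0.055]
(212, 165) [0.616 0.23  0.059]
(376, 230) [ 0.462 -0.18   0.002]
(385, 160) [ 0.636 -0.198  0.03 ]
```

Candidates for the bottles: amber at (212,149), (212,216) and (216,253) lying on the runner, pink at (126,257), and purple at (199,314). The amber ones fit, because they are on the tray and amber; the other two are the excluded colours. I'll confirm this with one enlarged crop that also shows the bin and scoop.

```bash
cat >> h.py <<'E'
Z=np.array([0,0,1.])
def frame(y,z):
    "tool rotation from closing axis y and pointing direction z"
    z=np.array(z,float);z/=np.linalg.norm(z); y=np.array(y,float); y-=z*(y@z); y/=np.linalg.norm(y)
    return np.stack([np.cross(y,z),y,z],1)
def rel(targets):
    "targets: list of (grasp point, R); print normalised shift+turn from the present pose"
    o=ctrl.get_obs(); p0=np.array(o["tool_pos"]); R0=Ro.from_rotvec(o["tool_rot"]).as_matrix()
    for G,R in targets:
        p=np.array(G)-0.054*R[:,2]
        s=R0.T@(p-p0)/0.6; w=Ro.from_matrix(R0.T@R).as_rotvec()/(np.pi/2)
        print(np.round(np.r_[s,w],4).tolist(), "dist mm",round(np.linalg.norm(p-p0)*1000),"tcp",p.round(3))
def lane_y(x): return 0.223+(x-0.528)*0.0367
def bottle(x,y,ang,s=0.032,a1=45,dx=0.0):
    "stations for righting a bottle lying at centre x,y, neck towards ang (deg)"
    zr=0.058; a=np.radians(a1); n=np.array([np.cos(np.radians(ang)),np.sin(np.radians(ang)),0])
    c=np.cross(n,Z); c*=np.sign(c[0]); d1=-np.sin(a)*n-np.cos(a)*Z; R1=frame(c,d1)
    G=np.array([x,y,0])+n*(s-0.040); G[2]=zr+0.025
    n2=np.array([0,np.sign(n[1]),0.])*1; n2=n2+np.array([-n2[1]*0.0367,0,0]); n2/=np.linalg.norm(n2)
    c2=np.cross(n2,Z); c2*=np.sign(c2[0]); D=lambda b: -np.sin(b)*n2-np.cos(b)*Z
    F=np.array([x+dx,lane_y(x+dx),0])-0.005*n2
    up=G+0.06*Z; fin=F+(zr+s+0.001)*Z
    R2=frame(c2,D(a-np.pi/2)); Rm=frame(c2,D(a-np.pi/4))
    return dict(pre=(G-0.12*d1,R1),grasp=(G,R1),lift=(up,R1),mid=((up+fin)/2*[1,1,0]+[0,0,up[2]],Rm),over=(fin*[1,1,0]+[0,0,up[2]],R2),place=(fin,R2),back=(fin-0.13*R2[:,2],R2))
E
python3 - <<'E'
from h import *
im=cv2.imread("pics/top0.png"); a=cv2.resize(im[120:290,100:275],None,fx=3.2,fy=3.2,interpolation=cv2.INTER_CUBIC)
b=cv2.resize(im[140:260,345:400],(240,544),interpolation=cv2.INTER_CUBIC)
cv2.imwrite("pics/crop1.png",np.hstack([a,b])[:, :800])
b=bottle(.648,.227,86.6)
rel([b[k] for k in ("pre","grasp")])
E
```

```text
[-0.878, -0.1775, 0.1614, 0.3314, -0.4215, 0.803] dist mm 546 tcp [0.655 0.342 0.206]
[-0.9112, -0.3148, 0.303, 0.3314, -0.4215, 0.803] dist mm 606 tcp [0.65  0.257 0.121]
```

View pics/crop1.png

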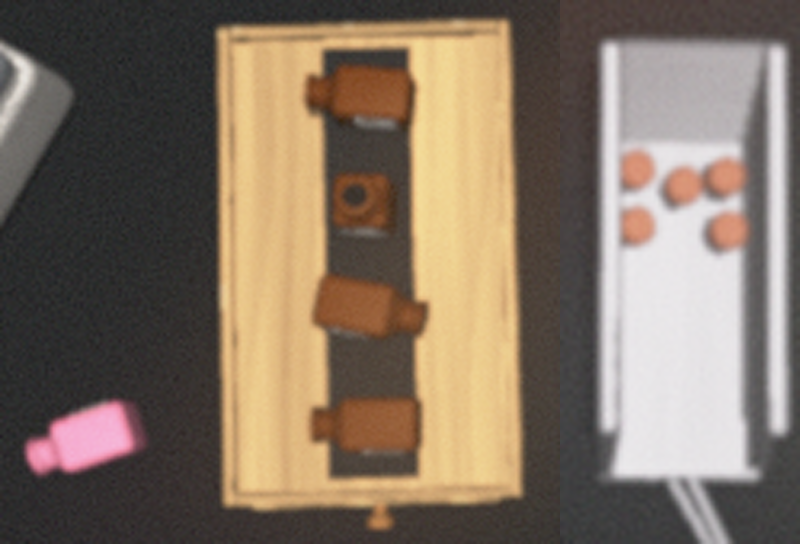

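The crop confirms it: A, C and D are amber bottles lying across the runner, and B stands at crop (362,203). The pink one is off the tray. The bin holds 5 stoppers near its far end.

Request:
apply_moves(rows=[-0.44,-0.09,0.05,0.165,-0.21,0.4,-0.878,-0.1775,0.1614,0.3314,-0.4215,0.803,-0.878,-0.1775,0.1614,0.3314,-0.4215,0.803,-0.878,-0.1775,0.1614,0.3314,-0.4215,0.803,-0.878,-0.1775,0.1614,0.3314,-0.4215,0.803,-0.878,-0.1775,0.1614,0.3314,-0.4215,0.803,-0.878,-0.1775,0.1614,0.3314,-0.4215,0.803,-0.878,-0.1775,0.1614,0.3314,-0.4215,0.803,-0.878,-0.1775,0.1614,0.3314,-0.4215,0.803,-0.878,-0.1775,0.1614,0.3314,-0.4215,0.803,-0.878,-0.1775,0.1614,0.3314,-0.4215,0.803,-0.878,-0.1775,0.1614,0.3314,-0.4215,0.803,-0.878,-0.1775,0.1614,0.3314,-0.4215,0.803,-0.878,-0.1775,0.1614,0.3314,-0.4215,0.803,-0.878,-0.1775,0.1614,0.3314,-0.4215,0.803,-0.878,-0.1775,0.1614,0.3314,-0.4215,0.803], grip=0.7, grip_force=40)

```text
t: 1.7
tool_pos: [0.6542, 0.3436, 0.208]
tool_rot: [1.819, 1.716, -0.749]
contact_force: [0.1, -0.1, -0.1]
opening: 0.06
grip_force: 0.0
```

```bash
python3 - <<'E'
from h import *
im=cv2.imread("pics/top0.png").astype(int); P=np.load("top0.npy")
for v in (164,165,200,201,234,235,240):
    row=im[v,185:250].sum(1); dk=np.where(row<240)[0]+185
    print(v,dk.min(),dk.max(),len(dk),P[v,dk.min()].round(3),P[v,dk.max()].round(3))
o=ctrl.get_obs(); print(o["q"].round(3),o["tool_pos"].round(3),o["opening"])
b=bottle(.648,.227,86.6)
rel([b[k] for k in ("pre","grasp","lift","mid","over","place","back")])
E
```

```text
164 202 226 25 [0.618 0.255 0.056] [0.619 0.196 0.056]
165 202 226 25 [0.616 0.255 0.057] [0.617 0.197 0.053]
200 203 227 25 [0.53  0.25  0.058] [0.53  0.192 0.058]
201 203 227 25 [0.528 0.25  0.057] [0.528 0.193 0.054]
234 204 228 25 [0.448 0.246 0.058] [0.448 0.189 0.057]
235 204 228 25 [0.446 0.247 0.055] [0.446 0.189 0.058]
240 204 228 25 [0.434 0.246 0.059] [0.434 0.188 0.06 ]
[ 0.546  0.619  1.179 -0.64   1.802  0.603] [0.654 0.344 0.208] 0.06001335437563712
[0.0003, 0.0012, 0.0043, 0.0015, -0.0015, 0.0002] dist mm 3 tcp [0.655 0.342 0.206]
[-0.0002, 0.0008, 0.2043, 0.0015, -0.0015, 0.0002] dist mm 123 tcp [0.65  0.257 0.121]
[-0.0708, 0.0009, 0.1334, 0.0015, -0.0015, 0.0002] dist mm 91 tcp [0.65  0.257 0.181]
[-0.1324, 0.0012, 0.1576, -0.0226, 0.4982, -0.0572] dist mm 124 tcp [0.648 0.221 0.197]
[-0.1567, 0.0075, 0.219, 0.0011, 0.9978, -0.0665] dist mm 162 tcp [0.65  0.184 0.181]
[-0.0956, 0.0074, 0.2804, 0.0011, 0.9978, -0.0665] dist mm 178 tcp [0.65  0.184 0.129]
[-0.3117, 0.022, 0.2794, 0.0011, 0.9978, -0.0665] dist mm 252 tcp [0.653 0.092 0.221]
```

Request:
apply_moves(rows=[0,0,0.07,0,0,0,0,0,0.14,0,0,0,0,0,0.18,0,0,0,0,0,0.2043,0,0,0,0,0,0.2043,0,0,0,0,0,0.2043,0,0,0])

```text
t: 2.3
tool_pos: [0.6504, 0.257, 0.1215]
tool_rot: [1.82, 1.715, -0.749]
contact_force: [-0.2, 0.4, -0.2]
opening: 0.0597
grip_force: 0.0
```

Request:
apply_moves(rows=[0,0,0,0,0,0,0,0,0,0,0,0,0,0,0,0,0,0,0,0,0,0,0,0,0,0,0,0,0,0,0,0,0,0,0,0,0,0,0,0,0,0,0,0,0,0,0,0], grip=0.2, grip_force=40)

```text
t: 3.1
tool_pos: [0.6509, 0.2571, 0.1223]
tool_rot: [1.82, 1.714, -0.747]
contact_force: [0.3, 4.0, 5.8]
opening: 0.0395
grip_force: 40.9
```

```bash
sed -i 's/return 0.223+(x-0.528)\*0.0367/return 0.2215+(x-0.528)*0.044/' h.py; python3 - <<'E'
from h import *
b=bottle(.648,.227,86.6)
rel([b[k] for k in ("grasp","lift","mid","over","place","back")])
E
```

```text
[0.0013, -0.0018, 0.0013, 0.0021, -0.0019, -0.0013] dist mm 2 tcp [0.65  0.257 0.121]
[-0.0692, -0.0014, -0.0696, 0.0021, -0.0019, -0.0013] dist mm 59 tcp [0.65  0.257 0.181]
[-0.1313, -0.001, -0.0451, -0.0214, 0.4978, -0.0583] dist mm 83 tcp [0.648 0.22  0.197]
[-0.156, 0.0054, 0.0167, 0.0027, 0.9974, -0.0672] dist mm 94 tcp [0.65  0.184 0.181]
[-0.0949, 0.0051, 0.0781, 0.0027, 0.9974, -0.0672] dist mm 74 tcp [0.65  0.184 0.129]
[-0.311, 0.0202, 0.077, 0.0027, 0.9974, -0.0672] dist mm 193 tcp [0.653 0.092 0.221]
```

Request:
apply_moves(rows=[-0.035,-0.001,-0.035,0,0,0,-0.069,-0.0014,-0.07,0,0,0,-0.085,-0.001,-0.064,-0.005,0.09,-0.01,-0.095,-0.001,-0.06,-0.01,0.18,-0.02,-0.105,-0.001,-0.055,-0.013,0.27,-0.03,-0.115,-0.001,-0.05,-0.017,0.36,-0.04,-0.125,-0.001,-0.048,-0.02,0.44,-0.05,-0.131,-0.001,-0.045,-0.0214,0.5,-0.0583,-0.137,0,-0.035,-0.017,0.59,-0.06,-0.142,0.002,-0.024,-0.012,0.68,-0.062,-0.147,0.003,-0.012,-0.007,0.77,-0.064,-0.151,0.004,0,-0.002,0.86,-0.066,-0.154,0.005,0.01,0.001,0.94,-0.067,-0.156,0.0054,0.0167,0.0027,0.9974,-0.0672,-0.156,0.0054,0.0167,0.0027,0.9974,-0.0672,-0.156,0.0054,0.0167,0.0027,0.9974,-0.0672])

```text
t: 4.7
tool_pos: [0.6486, 0.1823, 0.1785]
tool_rot: [-1.727, -1.785, -0.708]
contact_force: [0.8, -0.0, -0.2]
opening: 0.0397
grip_force: 40.4
```

```bash
python3 - <<'E'
from h import *
b=bottle(.648,.227,86.6)
rel([b[k] for k in ("over","place","back")])
o=ctrl.get_obs();print(o["q"].round(3),o["opening"],o["grip_force"])
im,d,P=pts("scene");cv2.imwrite("pics/s1.png",cv2.resize(im[120:300,220:480],(780,540)))
E
```

```text
[0.0047, 0.0017, -0.0017, -0.0015, 0.0018, -0.0027] dist mm 3 tcp [0.65  0.184 0.181]
[-0.0564, 0.0021, 0.0597, -0.0015, 0.0018, -0.0027] dist mm 49 tcp [0.65  0.184 0.129]
[-0.057, 0.0016, -0.1569, -0.0015, 0.0018, -0.0027] dist mm 100 tcp [0.653 0.092 0.221]
[-0.058  0.295  1.667  0.8    1.363 -0.34 ] 0.03974044501191832 40.393853187561035
```

View pics/s1.png

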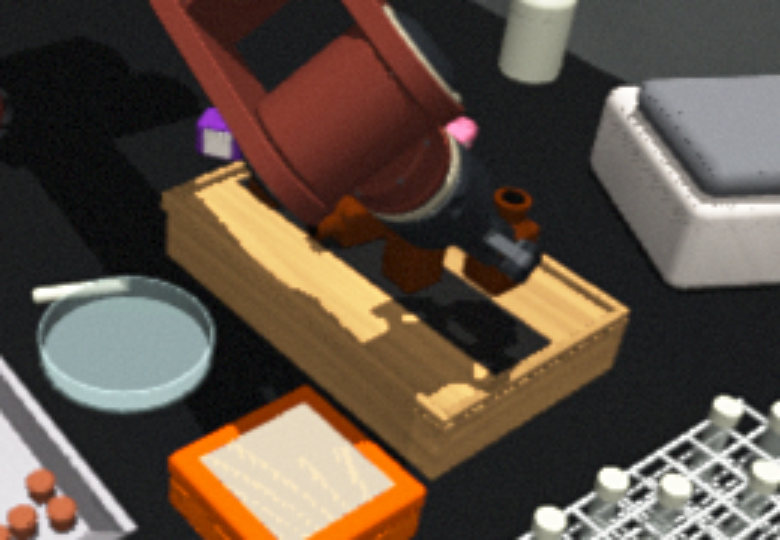

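The bottle is held upright, mouth up at (512,200). Lowering it now.

Request:
apply_moves(rows=[-0.013,0.002,0.013,0,0,0,-0.027,0.002,0.029,0,0,0,-0.038,0.002,0.041,0,0,0,-0.047,0.002,0.05,0,0,0,-0.0545,0.002,0.058,-0.0015,0.0018,-0.0027,-0.0564,0.002,0.0597,-0.0015,0.0018,-0.0027,-0.0564,0.002,0.0597,-0.0015,0.0018,-0.0027])

```text
t: 5.45
tool_pos: [0.6498, 0.1839, 0.1297]
tool_rot: [-1.721, -1.787, -0.716]
contact_force: [-0.0, 0.1, -0.7]
opening: 0.0396
grip_force: 40.5
```

```bash
python3 - <<'E'
from h import *
b=bottle(.648,.227,86.6)
rel([b[k] for k in ("place","back")])
print(ctrl.get_obs()["contact_force"])
E
```

```text
[-0.0009, -0.0004, 0.0002, 0.0004, -0.0011, 0.0007] dist mm 1 tcp [0.65  0.184 0.129]
[-0.0005, -0.0003, -0.2164, 0.0004, -0.0011, 0.0007] dist mm 130 tcp [0.653 0.092 0.221]
[-0.0083966   0.07436527 -0.70685319]
```

Request:
apply_moves(rows=[-0.0012,0,0.0012,0,0,0,-0.002,0,0.002,0,0,0,-0.003,0,0.003,0,0,0,-0.003,0,0.003,0,0,0])

```text
t: 5.85
tool_pos: [0.6503, 0.1839, 0.129]
tool_rot: [-1.72, -1.788, -0.718]
contact_force: [-1.6, -2.8, 6.2]
opening: 0.0396
grip_force: 41.2
```

Request:
apply_moves(rows=[0,0,0,0,0,0,0,0,0,0,0,0,0,0,0,0,0,0,0,0,0,0,0,0,0,0,0,0,0,0,0,0,-0.02,0,0,0,0,0,-0.05,0,0,0,0,0,-0.09,0,0,0,0,0,-0.15,0,0,0,0,0,-0.21,0,0,0,0,0,-0.24,0,0,0,0,0,-0.24,0,0,0], grip=0.7)

```text
t: 7.05
tool_pos: [0.6551, 0.0797, 0.2328]
tool_rot: [-1.725, -1.79, -0.723]
contact_force: [0.3, -0.1, 0.3]
opening: 0.0598
grip_force: 0.0
```

```bash
python3 - <<'E'
from h import *
im,d,P=pts("wrist");cv2.imwrite("pics/w1.png",im)
m=(np.abs(P[...,0]-.65)<.05)&(np.abs(P[...,1]-.227)<.05)&(P[...,2]>.12)
q=P[m]; print(len(q), q.mean(0), q.max(0) if len(q) else 0)
b=bottle(.489,.216,-100.1)
rel([b[k] for k in ("pre","grasp")])
E
```

```text
1119 [0.64758117 0.22492119 0.13431391] [0.66124072 0.24302218 0.14006498]
[0.0054, -0.3075, 0.0612, -0.0935, -0.001, 0.0971] dist mm 188 tcp [0.469 0.103 0.206]
[0.0029, -0.2784, 0.2591, -0.0935, -0.001, 0.0971] dist mm 228 tcp [0.484 0.186 0.121]
```

Bottle A stands at (0.648, 0.225), mouth at 0.139, which matches the expected height. Next is the middle bottle, C.

Request:
apply_moves(rows=[0.0014,-0.077,0.012,-0.02,0,0.02,0.0027,-0.15,0.025,-0.05,0,0.05,0.004,-0.23,0.04,-0.07,0,0.07,0.0054,-0.3075,0.0612,-0.0935,-0.001,0.0971,0.0054,-0.3075,0.0612,-0.0935,-0.001,0.0971,0.005,-0.3,0.13,-0.0935,-0.001,0.0971,0.004,-0.289,0.2,-0.0935,-0.001,0.0971,0.003,-0.28,0.24,-0.0935,-0.001,0.0971,0.0029,-0.2784,0.2591,-0.0935,-0.001,0.0971,0.0029,-0.2784,0.2591,-0.0935,-0.001,0.0971,0.0029,-0.2784,0.2591,-0.0935,-0.001,0.0971])

```text
t: 8.2
tool_pos: [0.4828, 0.1879, 0.1202]
tool_rot: [-1.929, -1.618, -0.797]
contact_force: [0.7, 0.6, 2.5]
opening: 0.0597
grip_force: 0.0
```

Request:
apply_moves(rows=[0,0,0,0,0,0,0,0,0,0,0,0,0,0,0,0,0,0,0,0,0,0,0,0,0,0,0,0,0,0,0,0,0,0,0,0,0,0,0,0,0,0,0,0,0,0,0,0], grip=0.2, grip_force=40)

```text
t: 9.0
tool_pos: [0.4823, 0.1871, 0.12]
tool_rot: [-1.931, -1.618, -0.797]
contact_force: [-0.6, -0.4, -0.8]
opening: 0.0397
grip_force: 40.2
```

```bash
python3 - <<'E'
from h import *
b=bottle(.489,.216,-100.1)
rel([b[k] for k in ("grasp","lift","mid","over","place","back")])
E
```

```text
[0.0007, 0.0025, -0.002, -0.0023, 0.0001, -0.0006] dist mm 2 tcp [0.484 0.186 0.121]
[0.0714, 0.0022, -0.0728, -0.0023, 0.0001, -0.0006] dist mm 61 tcp [0.484 0.186 0.181]
[0.1355, 0.0008, -0.046, 0.0508, -0.4982, -0.1282] dist mm 86 tcp [0.49  0.224 0.197]
[0.1612, -0.0139, 0.017, -0.0023, -0.9961, -0.1492] dist mm 98 tcp [0.487 0.263 0.181]
[0.0999, -0.0136, 0.0783, -0.0023, -0.9961, -0.1492] dist mm 77 tcp [0.487 0.263 0.129]
[0.3141, -0.0462, 0.0759, -0.0023, -0.9961, -0.1492] dist mm 196 tcp [0.484 0.355 0.221]
```

Request:
apply_moves(rows=[0.036,0.001,-0.036,0,0,0,0.0714,0.0022,-0.0728,0,0,0,0.083,0.002,-0.068,0.01,-0.09,-0.025,0.095,0.002,-0.063,0.02,-0.18,-0.05,0.107,0.001,-0.058,0.03,-0.27,-0.075,0.118,0.001,-0.053,0.04,-0.36,-0.1,0.13,0.001,-0.049,0.047,-0.44,-0.12,0.1355,0.0008,-0.046,0.0508,-0.4982,-0.1282,0.141,-0.002,-0.035,0.042,-0.59,-0.133,0.147,-0.005,-0.024,0.032,-0.68,-0.137,0.152,-0.008,-0.011,0.022,-0.77,-0.141,0.156,-0.01,0,0.012,-0.86,-0.145,0.159,-0.012,0.01,0.003,-0.94,-0.148,0.1612,-0.0139,0.017,-0.0023,-0.9961,-0.1492,0.1612,-0.0139,0.017,-0.0023,-0.9961,-0.1492,0.1612,-0.0139,0.017,-0.0023,-0.9961,-0.1492,0.1612,-0.0139,0.017,-0.0023,-0.9961,-0.1492])

```text
t: 10.7
tool_pos: [0.4879, 0.2626, 0.182]
tool_rot: [1.725, 1.787, -0.711]
contact_force: [-0.4, -0.3, -1.0]
opening: 0.0397
grip_force: 40.6
```

```bash
python3 - <<'E'
from h import *
b=bottle(.489,.216,-100.1)
rel([b[k] for k in ("over","place","back")])
o=ctrl.get_obs();print(o["q"].round(3),o["opening"],o["grip_force"])
E
```

```text
[0.0014, -0.0008, 0.0006, 0.0002, -0.0013, -0.0011] dist mm 1 tcp [0.487 0.263 0.181]
[0.0626, -0.0009, 0.062, 0.0002, -0.0013, -0.0011] dist mm 53 tcp [0.487 0.263 0.129]
[0.063, -0.0008, -0.1546, 0.0002, -0.0013, -0.0011] dist mm 100 tcp [0.484 0.355 0.221]
[ 0.585  0.241  1.725 -0.648  1.637  0.663] 0.039677423788096564 40.591574907302856
```

Request:
apply_moves(rows=[0.013,-0.001,0.013,0,0,0,0.027,-0.001,0.027,0,0,0,0.038,-0.001,0.038,0,0,0,0.048,-0.001,0.048,0,0,0,0.056,-0.001,0.056,0,-0.0013,-0.001,0.061,-0.001,0.061,0,-0.0013,-0.001,0.0625,-0.001,0.0622,0,-0.0013,-0.001,0.064,-0.001,0.0635,0,-0.0013,-0.001,0.064,-0.001,0.0635,0,-0.0013,-0.001])

```text
t: 11.6
tool_pos: [0.4872, 0.2633, 0.1281]
tool_rot: [1.721, 1.786, -0.715]
contact_force: [-1.4, -1.5, 1.1]
opening: 0.0396
grip_force: 40.8
```

Request:
apply_moves(rows=[0,0,0,0,0,0,0,0,0,0,0,0,0,0,0,0,0,0,0,0,0,0,0,0,0,0,0,0,0,0,0,0,-0.02,0,0,0,0,0,-0.05,0,0,0,0,0,-0.09,0,0,0,0,0,-0.15,0,0,0,0,0,-0.21,0,0,0,0,0,-0.24,0,0,0,0,0,-0.24,0,0,0], grip=0.7)

```text
t: 12.8
tool_pos: [0.4841, 0.3684, 0.2333]
tool_rot: [1.722, 1.788, -0.705]
contact_force: [0.2, 0.6, -0.2]
opening: 0.0598
grip_force: 0.0
```

```bash
cat >> h.py <<'E'
def mouths():
    "standing bottle mouths seen from the top camera, and lying ones"
    im,d,P=pts("top"); H,S,V=cv2.split(cv2.cvtColor(im,cv2.COLOR_BGR2HSV))
    for n,lo,hi in (("up",.125,.16),("low",.075,.108)):
        m=np.zeros(d.shape,np.uint8); m[115:285,160:270]=1; m&=((P[...,2]>lo)&(P[...,2]<hi)&(H<15)&(S>120)).astype(np.uint8)
        k,l,s,c=cv2.connectedComponentsWithStats(m)
        for i in range(1,k):
            if s[i,4]>30:
                q=P[l==i]; print(n,c[i].round(),np.mean([q.min(0),q.max(0)],0).round(3),np.ptp(q,0).round(3),s[i,4])
E
python3 - <<'E'
from h import *
mouths()
b=bottle(.405,.219,90.3)
rel([b[k] for k in ("pre","grasp")])
E
```

```text
up [207. 146.] [0.646 0.228 0.134] [0.026 0.025 0.017] 88
up [211. 181.] [0.566 0.22  0.135] [0.027 0.026 0.014] 89
up [209. 216.] [0.487 0.222 0.137] [0.027 0.027 0.01 ] 86
low [215. 253.] [0.404 0.218 0.09 ] [0.037 0.078 0.025] 489
[-0.0057, -0.1342, 0.0644, 0.0166, -0.0005, 0.0141] dist mm 89 tcp [0.404 0.334 0.206]
[-0.0058, -0.1394, 0.2644, 0.0166, -0.0005, 0.0141] dist mm 179 tcp [0.405 0.249 0.121]
```

A, B and C are standing, with mouths at y = 0.220–0.228 on the runner. D is next.

Request:
apply_moves(rows=[-0.003,-0.07,0.03,0.008,0,0.007,-0.0057,-0.1342,0.0644,0.0166,0,0.0141,-0.0057,-0.1342,0.0644,0.0166,0,0.0141,-0.0057,-0.136,0.13,0.0166,0,0.0141,-0.0058,-0.138,0.2,0.0166,0,0.0141,-0.0058,-0.139,0.24,0.0166,0,0.0141,-0.0058,-0.1394,0.2644,0.0166,0,0.0141,-0.0058,-0.1394,0.2644,0.0166,0,0.0141,-0.0058,-0.1394,0.2644,0.0166,0,0.0141])

```text
t: 13.75
tool_pos: [0.4047, 0.2477, 0.1203]
tool_rot: [1.756, 1.763, -0.731]
contact_force: [-0.4, 0.6, 0.3]
opening: 0.0595
grip_force: 0.0
```

Request:
apply_moves(rows=[0,0,0,0,0,0,0,0,0,0,0,0,0,0,0,0,0,0,0,0,0,0,0,0,0,0,0,0,0,0,0,0,0,0,0,0,0,0,0,0,0,0,0,0,0,0,0,0], grip=0.2, grip_force=40)

```text
t: 14.55
tool_pos: [0.4049, 0.2482, 0.121]
tool_rot: [1.755, 1.763, -0.728]
contact_force: [1.3, 4.4, 6.2]
opening: 0.0394
grip_force: 40.9
```

```bash
python3 - <<'E'
from h import *
b=bottle(.405,.219,90.3)
rel([b[k] for k in ("grasp","lift","mid","over","place","back")])
E
```

```text
[0.0009, -0.0001, -0.0014, -0.0006, 0.0003, -0.0002] dist mm 1 tcp [0.405 0.249 0.121]
[-0.0699, -0.0002, -0.0721, -0.0006, 0.0003, -0.0002] dist mm 60 tcp [0.405 0.249 0.181]
[-0.1334, -0.0, -0.0457, -0.0084, 0.5002, -0.0194] dist mm 85 tcp [0.405 0.211 0.197]
[-0.1597, 0.0022, 0.0178, -0.0003, 1.0002, -0.0228] dist mm 96 tcp [0.407 0.173 0.181]
[-0.0984, 0.0022, 0.0791, -0.0003, 1.0002, -0.0228] dist mm 76 tcp [0.407 0.173 0.129]
[-0.315, 0.0071, 0.0791, -0.0003, 1.0002, -0.0228] dist mm 195 tcp [0.41  0.081 0.221]
```

Request:
apply_moves(rows=[-0.035,0,-0.036,0,0,0,-0.07,0,-0.072,0,0,0,-0.085,0,-0.065,-0.002,0.09,-0.003,-0.095,0,-0.06,-0.003,0.18,-0.006,-0.105,0,-0.056,-0.005,0.27,-0.01,-0.116,0,-0.052,-0.006,0.36,-0.013,-0.126,0,-0.049,-0.008,0.44,-0.017,-0.1334,0,-0.0457,-0.0084,0.5,-0.0194,-0.14,0,-0.035,-0.007,0.59,-0.02,-0.146,0.001,-0.024,-0.005,0.68,-0.021,-0.151,0.001,-0.012,-0.003,0.77,-0.022,-0.155,0.002,0,-0.002,0.86,-0.022,-0.158,0.002,0.01,-0.001,0.94,-0.0228,-0.1597,0.0022,0.0178,0,0.999,-0.0228,-0.1597,0.0022,0.0178,0,0.999,-0.0228,-0.1597,0.0022,0.0178,0,0.999,-0.0228,-0.1597,0.0022,0.0178,0,0.999,-0.0228])

```text
t: 16.25
tool_pos: [0.4058, 0.1725, 0.1803]
tool_rot: [-1.726, -1.789, -0.708]
contact_force: [-0.4, -1.1, -1.4]
opening: 0.0396
grip_force: 40.5
```

```bash
python3 - <<'E'
from h import *
b=bottle(.405,.219,90.3)
rel([b[k] for k in ("over","place","back")])
o=ctrl.get_obs();print(o["q"].round(3),o["opening"],o["grip_force"])
E
```

```text
[0.0016, 0.0014, -0.0006, -0.0013, 0.003, -0.0011] dist mm 1 tcp [0.407 0.173 0.181]
[-0.0594, 0.0016, 0.061, -0.0013, 0.003, -0.0011] dist mm 51 tcp [0.407 0.173 0.129]
[-0.0604, 0.0012, -0.1557, -0.0013, 0.003, -0.0011] dist mm 100 tcp [0.41  0.081 0.221]
[-0.115 -0.292  2.25   0.783  1.402 -0.378] 0.03964302011724729 40.485684871673584
```

Request:
apply_moves(rows=[-0.012,0.001,0.013,0,0,0,-0.026,0.001,0.027,0,0,0,-0.037,0.001,0.038,0,0.003,0,-0.046,0.0015,0.047,0,0.003,0,-0.054,0.0015,0.056,0,0.003,0,-0.0594,0.0015,0.061,-0.001,0.003,-0.001,-0.061,0.0015,0.0625,-0.001,0.003,-0.001,-0.0615,0.0015,0.063,-0.001,0.003,-0.001,-0.0615,0.0015,0.063,-0.001,0.003,-0.001])

```text
t: 17.15
tool_pos: [0.4065, 0.1728, 0.1287]
tool_rot: [-1.719, -1.784, -0.714]
contact_force: [-6.4, -4.2, 10.5]
opening: 0.0396
grip_force: 41.8
```

Request:
apply_moves(rows=[0,0,0,0,0,0,0,0,0,0,0,0,0,0,0,0,0,0,0,0,0,0,0,0,0,0,0,0,0,0,0,0,-0.02,0,0,0,0,0,-0.05,0,0,0,0,0,-0.09,0,0,0,0,0,-0.15,0,0,0,0,0,-0.21,0,0,0,0,0,-0.24,0,0,0,0,0,-0.24,0,0,0], grip=0.7)

```text
t: 18.35
tool_pos: [0.4118, 0.0687, 0.2317]
tool_rot: [-1.727, -1.788, -0.719]
contact_force: [0.6, 0.1, -0.5]
opening: 0.0601
grip_force: 0.0
```

```bash
python3 - <<'E'
from h import *
mouths()
G=np.array([.501,-.333,.065]); h=np.radians(4.8)
y=[np.sin(h),-np.cos(h),0]; R=frame(y,-Z)
rel([(G+[.02,.03,.22],R)])
E
```

```text
up [207. 146.] [0.647 0.228 0.138] [0.026 0.026 0.012] 88
up [211. 181.] [0.566 0.22  0.137] [0.027 0.025 0.01 ] 88
up [209. 216.] [0.487 0.222 0.137] [0.027 0.027 0.009] 89
up [211. 254.] [0.404 0.216 0.137] [0.024 0.027 0.01 ] 85
[-0.3149, 0.1627, -0.5716, -0.3779, -0.3988, 0.9142] dist mm 404 tcp [ 0.521 -0.303  0.339]
```

All four bottles stand on the runner. Moving over to the scoop for a closer look.

Request:
apply_moves(rows=[-0.05,0.02,-0.1,-0.03,-0.03,0.08,-0.09,0.04,-0.18,-0.09,-0.1,0.22,-0.14,0.07,-0.27,-0.15,-0.16,0.36,-0.18,0.09,-0.35,-0.21,-0.22,0.5,-0.23,0.12,-0.43,-0.27,-0.28,0.64,-0.27,0.14,-0.5,-0.33,-0.34,0.78,-0.315,0.163,-0.5716,-0.378,-0.399,0.9142,-0.315,0.163,-0.5716,-0.378,-0.399,0.9142,-0.315,0.163,-0.5716,-0.378,-0.399,0.9142,-0.315,0.163,-0.5716,-0.378,-0.399,0.9142,-0.315,0.163,-0.5716,-0.378,-0.399,0.9142,-0.315,0.163,-0.5716,-0.378,-0.399,0.9142,-0.315,0.163,-0.5716,-0.378,-0.399,0.9142,-0.315,0.163,-0.5716,-0.378,-0.399,0.9142,-0.315,0.163,-0.5716,-0.378,-0.399,0.9142,-0.315,0.163,-0.5716,-0.378,-0.399,0.9142])

```text
t: 20.0
tool_pos: [0.5214, -0.302, 0.3367]
tool_rot: [-3.137, -0.135, 0.005]
contact_force: [-0.7, -0.8, -0.0]
opening: 0.0602
grip_force: 0.0
```

```bash
python3 - <<'E'
from h import *
print(ctrl.get_obs()["q"].round(3))
im,d,P=pts("wrist");cv2.imwrite("pics/w2.png",im); np.save("w2.npy",P)
H,S,V=cv2.split(cv2.cvtColor(im,cv2.COLOR_BGR2HSV))
m=(H>95)&(H<130)&(S>120)&(P[...,2]>.05)&(P[...,2]<.1)
q=P[m]; (c,s,a)=cv2.minAreaRect((q[:,:2]*1000).astype(np.float32)); print("handle",c,s,a,np.percentile(q[:,2],[50,95]))
E
```

```text
[-6.480e-01 -1.600e-02  1.628e+00 -1.000e-03  1.533e+00  8.370e-01]
handle (502.25439453125, -333.8113098144531) (73.8277359008789, 14.240518569946289) 5.545816898345947 [0.07480765 0.07615701]
```

View pics/w2.png

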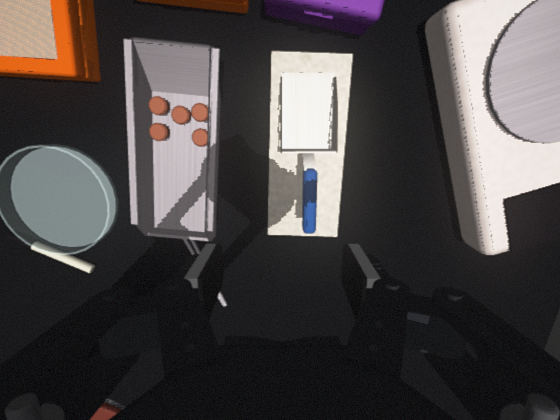

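The wrist view shows the bin (175,135) with 5 stoppers, the scoop bowl (307,110), the blue handle (311,200), the dish (57,200) and the tweezers beside the bin's front (205,255). The handle top at 0.075 fits the mat plus the given height.

```bash
python3 - <<'E'
from h import *
P=np.load("w2.npy"); im=cv2.imread("pics/w2.png"); H,S,V=cv2.split(cv2.cvtColor(im,cv2.COLOR_BGR2HSV))
z=P[...,2]
def reg(u0,v0,u1,v1): m=np.zeros(z.shape,bool); m[v0:v1,u0:u1]=1; return m
def rect(n,m):
    q=P[m]; print(n,np.round(cv2.boxPoints(cv2.minAreaRect((q[:,:2]*1000).astype(np.float32)))).tolist(),len(q))
rect("binL",reg(118,35,160,240)&(z>.042)&(z<.056)); rect("binR",reg(195,35,228,240)&(z>.042)&(z<.056))
for v in (90,170,210):
    r=np.where((z[v,118:228]>.042)&(z[v,118:228]<.058))[0]+118; print(v,[P[v,k].round(3)[:2].tolist() for k in (r.min(),r.max())], len(r))
# floor start/end along middle column
for v in range(70,112,4): print(v,P[v,172].round(3),end=' ')
print()
for v in range(222,240,2): print(v,P[v,183].round(3),end=' ')
print()
m=reg(0,140,120,255)&(z>.017)&(z<.033); q=P[m][:,:2]
A=np.c_[2*q,np.ones(len(q))]
for _ in range(6):
    s=np.linalg.lstsq(A,(q**2).sum(1),rcond=None)[0]; r=np.sqrt(s[2]+s[0]**2+s[1]**2); e=np.abs(np.linalg.norm(q-s[:2],axis=1)-r); q=q[e<max(.004,np.percentile(e,92))]; A=np.c_[2*q,np.ones(len(q))]
print("dish",s[:2],r)
st=(H<12)&(S>100)&reg(140,85,218,150)&(z>.01)
n,l,ss,c=cv2.connectedComponentsWithStats(st.astype(np.uint8))
for i in range(1,n):
    if ss[i,4]>30: print("stop",c[i].round(),np.median(P[l==i],0).round(3),np.nanmax(P[l==i][:,2]).round(3))
rect("mat",reg(260,45,360,240)&(V>120)&(S<90)&(z<.01))
E
```

```text
binL [[439.0, -126.0], [661.0, -157.0], [666.0, -119.0], [445.0, -88.0]] 2563
binR [[439.0, -194.0], [439.0, -221.0], [661.0, -220.0], [661.0, -193.0]] 1892
90 [[0.607, -0.119], [0.616, -0.219]] 22
170 [[0.517, -0.118], [0.525, -0.218]] 20
210 [[0.467, -0.116], [0.475, -0.218]] 21
70 [ 0.635 -0.162  0.028] 74 [ 0.631 -0.161  0.024] 78 [ 0.627 -0.159  0.019] 82 [ 0.623 -0.158  0.017] 86 [ 0.619 -0.156  0.012] 90 [ 0.614 -0.155  0.008] 94 [ 0.61  -0.153  0.002] 98 [ 0.605 -0.153  0.005] 102 [ 0.6   -0.153  0.004] 106 [ 0.595 -0.153  0.003] 110 [ 0.59  -0.16   0.024] 
222 [ 0.44  -0.167  0.005] 224 [ 0.437 -0.167  0.003] 226 [ 0.434 -0.167  0.005] 228 [ 0.431 -0.167  0.004] 230 [ 0.428 -0.167  0.005] 232 [ 0.428 -0.17   0.012] 234 [ 0.428 -0.172  0.02 ] 236 [ 0.428 -0.174  0.025] 238 [ 0.425 -0.174  0.025] 
dish [ 0.46015384 -0.00227457] 0.0729766105477436
stop [158. 105.] [ 0.594 -0.143  0.024] 0.026
stop [200. 112.] [ 0.591 -0.194  0.024] 0.049
stop [180. 115.] [ 0.586 -0.17   0.024] 0.026
stop [158. 131.] [ 0.563 -0.143  0.024] 0.027
stop [200. 137.] [ 0.561 -0.195  0.024] 0.049
mat [[431.0, -287.0], [436.0, -388.0], [678.0, -375.0], [672.0, -274.0]] 11660
```

```bash
cat >> h.py <<'E'
def scoop(o,hd,pitch=0,k=(0,0,0)):
    "tool target that puts the scoop origin at o, heading hd deg, lip raised by pitch deg (about origin)"
    R=(Ro.from_euler("z",hd,degrees=True)*Ro.from_euler("y",-pitch,degrees=True)).as_matrix()
    G=np.array(o)+R@(np.array([-.099,0,.062])+np.array(k))
    return G,frame(-R[:,1],-R[:,2])
def lip(l,hd,pitch=0,k=(0,0,0)):
    "same, for the lip point"
    R=(Ro.from_euler("z",hd,degrees=True)*Ro.from_euler("y",-pitch,degrees=True)).as_matrix()
    return scoop(np.array(l)-R@np.array([.05,0,0]),hd,pitch,k)
E
python3 - <<'E'
from h import *
h=np.radians(5.5); o=np.array([.5022,-.3338,0])+.099*np.array([np.cos(h),np.sin(h),0])+[0,0,.003]; print(o)
G,R=scoop(o,5.5); rel([(G+.08*Z,R),(G,R),(G+.1*Z,R)])
E
```

```text
[ 0.60074422 -0.32431127  0.003     ]
[-0.0357, 0.0503, 0.2297, -0.0009, 0.0018, -0.0066] dist mm 143 tcp [ 0.502 -0.334  0.199]
[-0.0353, 0.0505, 0.3631, -0.0009, 0.0018, -0.0066] dist mm 221 tcp [ 0.502 -0.334  0.119]
[-0.0358, 0.0502, 0.1964, -0.0009, 0.0018, -0.0066] dist mm 124 tcp [ 0.502 -0.334  0.219]
```

Request:
apply_moves(rows=[-0.015,0.02,0.08,0,0.001,-0.003,-0.03,0.04,0.16,0,0.0018,-0.0066,-0.0357,0.0503,0.2297,-0.0009,0.0018,-0.0066,-0.0357,0.0503,0.2297,-0.0009,0.0018,-0.0066,-0.0355,0.0504,0.29,-0.0009,0.0018,-0.0066,-0.0353,0.0505,0.33,-0.0009,0.0018,-0.0066,-0.0353,0.0505,0.3631,-0.0009,0.0018,-0.0066,-0.0353,0.0505,0.3631,-0.0009,0.0018,-0.0066,-0.0353,0.0505,0.3631,-0.0009,0.0018,-0.0066])

```text
t: 20.95
tool_pos: [0.5035, -0.3344, 0.1215]
tool_rot: [3.136, 0.151, 0.004]
contact_force: [0.2, -0.9, 0.9]
opening: 0.0598
grip_force: 0.0
```

Request:
apply_moves(rows=[0,0,0,0,0,0,0,0,0,0,0,0,0,0,0,0,0,0,0,0,0,0,0,0,0,0,0,0,0,0,0,0,0,0,0,0,0,0,0,0,0,0,0,0,0,0,0,0,0,0,0,0,0,0,0,0,0,0,0,0], grip=0, grip_force=90)

```text
t: 21.95
tool_pos: [0.503, -0.3343, 0.1206]
tool_rot: [3.136, 0.151, 0.002]
contact_force: [-1.2, 1.1, 6.4]
opening: 0.0147
grip_force: 89.0
```

```bash
python3 - <<'E'
from h import *
o=[.6007,-.3243,.003]
rel([scoop(np.array(o)+[0,0,.09],5.5),scoop([.484,-.168,.095],0),scoop([.484,-.168,.012],0)])
print(ctrl.get_obs()["contact_force"])
E
```

```text
[-0.0011, -0.0007, -0.1473, 0.0011, -0.0009, 0.0002] dist mm 88 tcp [ 0.502 -0.334  0.209]
[-0.1689, -0.2945, -0.1514, 0.0011, -0.001, 0.0613] dist mm 223 tcp [ 0.385 -0.168  0.211]
[-0.1691, -0.2948, -0.013, 0.0011, -0.001, 0.0613] dist mm 204 tcp [ 0.385 -0.168  0.128]
[-1.18305139  1.07090864  6.41250403]
```

Request:
apply_moves(rows=[0,0,-0.02,0,0,0,0,0,-0.06,0,0,0,0,0,-0.11,0,0,0,0,0,-0.15,0,0,0,-0.02,-0.035,-0.15,0,0,0.01,-0.04,-0.08,-0.15,0,0,0.02,-0.07,-0.13,-0.15,0,0,0.03,-0.1,-0.18,-0.15,0,0,0.04,-0.13,-0.23,-0.15,0,0,0.05,-0.155,-0.27,-0.15,0,0,0.06,-0.169,-0.2945,-0.15,0,0,0.0613,-0.169,-0.2945,-0.15,0,0,0.0613,-0.169,-0.2945,-0.15,0,0,0.0613])

```text
t: 23.25
tool_pos: [0.3845, -0.1676, 0.2092]
tool_rot: [3.141, 0.0, 0.001]
contact_force: [0.8, 0.2, -1.7]
opening: 0.0146
grip_force: 87.9
```

```bash
python3 - <<'E'
from h import *
K=(.001,0,.0016)
rel([scoop([.484,-.168,.02],0,0,K),scoop([.484,-.168,.006],0,0,K),lip([.534,-.168,.004],0,-1.5,K)])
print(ctrl.get_obs()["contact_force"],ctrl.get_obs()["wrist_torque"])
im,d,P=pts("scene"); cv2.imwrite("pics/s2.png",cv2.resize(im[160:420,60:330],(780,600),interpolation=cv2.INTER_CUBIC))
E
```

```text
[0.0024, 0.0005, 0.1194, 0.0006, -0.0004, 0.0001] dist mm 72 tcp [ 0.386 -0.168  0.138]
[0.0024, 0.0005, 0.1427, 0.0006, -0.0004, 0.0001] dist mm 86 tcp [ 0.386 -0.168  0.124]
[0.0076, 0.0005, 0.1397, 0.0006, -0.0171, 0.0001] dist mm 84 tcp [ 0.389 -0.168  0.125]
[ 0.83810102  0.16683727 -1.71035843] [ 0.01605943  0.11095603 -0.02586859]
```

View pics/s2.png

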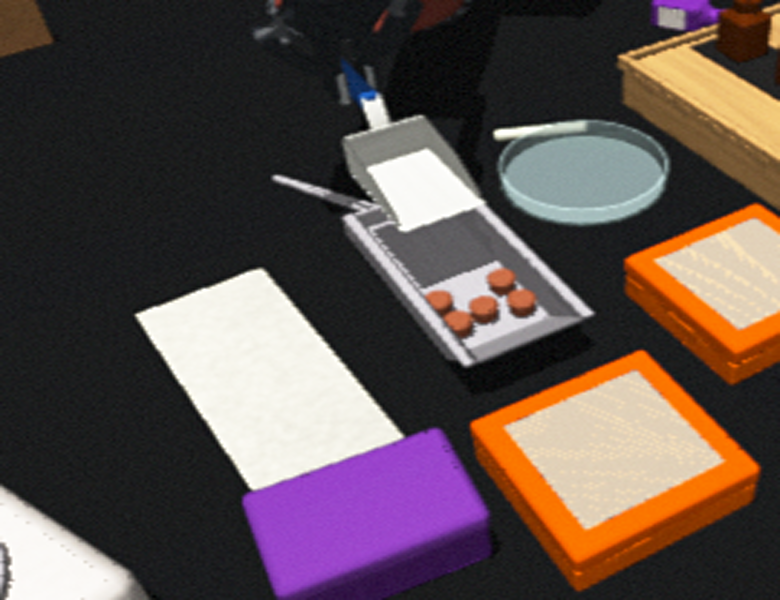

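The scoop is held level over the bin, with 5 stoppers near the far end. Lowering it in.

Request:
apply_moves(rows=[0.001,0.0005,0.03,0,0,0,0.002,0.0005,0.07,0,0,0,0.0024,0.0005,0.1,0,0,0,0.0024,0.0005,0.12,0,0,0,0.0024,0.0005,0.13,0,0,0,0.0024,0.0005,0.1427,0,0,0,0.0024,0.0005,0.1427,0,0,0])

```text
t: 24.0
tool_pos: [0.3859, -0.1679, 0.123]
tool_rot: [-3.141, 0.0, 0.001]
contact_force: [-0.5, 0.3, -1.6]
opening: 0.0145
grip_force: 88.0
```

Request:
apply_moves(rows=[0.002,0,-0.001,0,-0.008,0,0.005,0,-0.002,0,-0.0167,0,0.005,0,0,0,-0.0167,0,0.005,0,0.0015,0,-0.0167,0,0.005,0,0.0015,0,-0.0167,0])

```text
t: 24.5
tool_pos: [0.3896, -0.1684, 0.1236]
tool_rot: [3.14, -0.0, -0.038]
contact_force: [-2.7, -0.9, 6.0]
opening: 0.0142
grip_force: 89.0
```

```bash
python3 - <<'E'
from h import *
K=(.001,0,.0016)
print(ctrl.get_obs()["contact_force"],ctrl.get_obs()["wrist_torque"])
rel([lip([.534,-.168,.004],0,-1.5,K),lip([.606,-.168,.004],0,-1.5,K)])
im,d,P=pts("wrist"); cv2.imwrite("pics/w3.png",im)
E
```

```text
[-2.71230989 -0.85872593  5.99690242] [-0.01356077 -0.12803868  0.05500976]
[-0.0009, -0.0007, -0.003, 0.001, -0.0011, -0.0001] dist mm 2 tcp [ 0.389 -0.168  0.125]
[0.1191, -0.0007, -0.006, 0.001, -0.0011, -0.0001] dist mm 72 tcp [ 0.461 -0.168  0.125]
```

View pics/w3.png

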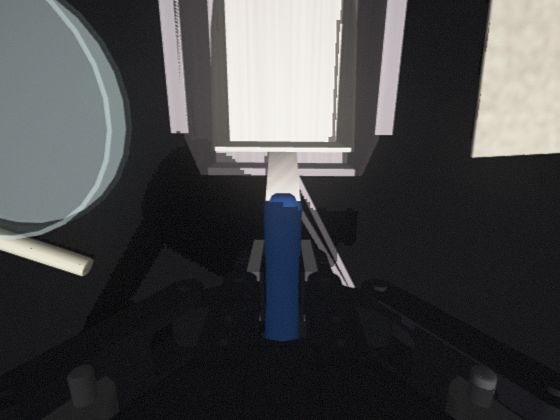

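The scoop sits centred in the bin: bowl at columns 216–350, walls at 175–390. It is touching the floor with about 7 N, so I'm pushing forward slowly.

Request:
apply_moves(rows=[0.006,0,0,0,0,0,0.012,0,0,0,0,0,0.018,0,0,0,0,0,0.024,0,-0.001,0,0,0,0.03,0,-0.001,0,0,0,0.036,0,-0.001,0,0,0,0.042,0,-0.001,0,0,0,0.048,0,-0.001,0,0,0,0.054,0,-0.0015,0,0,0,0.06,0,-0.0015,0,0,0,0.066,0,-0.0015,0,0,0,0.072,0,-0.002,0,0,0,0.078,0,-0.002,0,0,0,0.084,0,-0.002,0,0,0,0.09,0,-0.0025,0,0,0,0.096,0,-0.0025,0,0,0,0.102,0,-0.0025,0,0,0,0.108,0,-0.003,0,0,0,0.114,0,-0.003,0,0,0,0.119,0,-0.003,0,0,0])

```text
t: 26.55
tool_pos: [0.4606, -0.1683, 0.1234]
tool_rot: [3.14, -0.0, -0.041]
contact_force: [-6.0, 0.3, 6.2]
opening: 0.0142
grip_force: 89.2
```

```bash
python3 - <<'E'
from h import *
K=(.001,0,.0016)
print(ctrl.get_obs()["contact_force"],ctrl.get_obs()["wrist_torque"])
rel([lip([.606,-.168,.004],0,-1.5,K),lip([.61,-.168,.004],0,0,K)])
im,d,P=pts("top"); a=cv2.resize(im[145:250,345:410],None,fx=5,fy=5,interpolation=cv2.INTER_CUBIC)
im,d,P=pts("scene"); b=cv2.resize(im[220:345,160:290],(470,525),interpolation=cv2.INTER_CUBIC)
cv2.imwrite("pics/t3.png",np.hstack([a,b]))
E
```

```text
[-6.02931348  0.27821328  6.24052143] [0.00330425 0.16979364 0.00176316]
[0.0008, -0.0004, -0.0034, 0.0006, -0.0001, -0.0002] dist mm 2 tcp [ 0.461 -0.168  0.125]
[0.0024, -0.0004, 0.003, 0.0006, 0.0165, -0.0002] dist mm 2 tcp [ 0.462 -0.168  0.122]
```

View pics/t3.png

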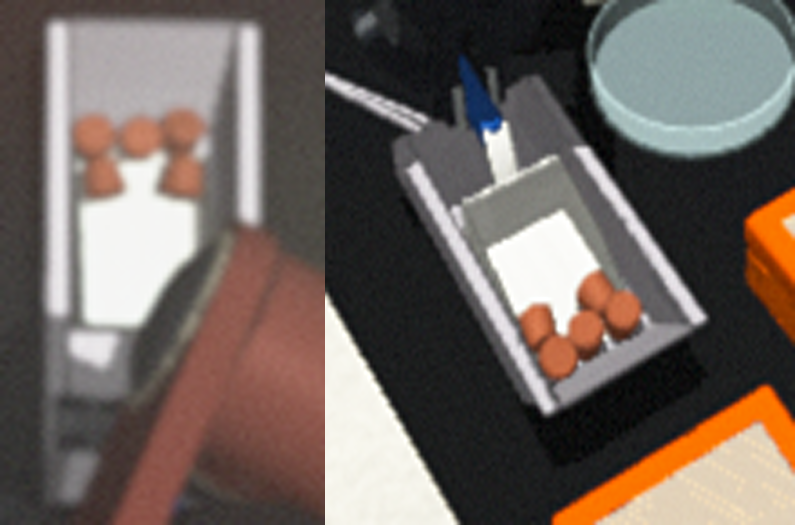

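Two stoppers are in the bowl and the other three stand at the lip against the slope. Next I curl the lip up along the slope.

```bash
python3 - <<'E'
from h import *
K=(.001,0,.0016)
L=[lip([.610,-.168,.0035],0,-1,K)]
for p in (5,10,15,20):
    z=.0045+.098*np.sin(np.radians(p)); L.append(lip([.6115+z-.004,-.168,z],0,p,K))
L+=[lip([.640,-.168,.10],0,20,K),lip([.620,-.168,.16],0,20,K)]
rel(L)
E
```

```text
[0.0052, -0.0005, -0.0004, 0.0007, 0.0047, -0.0001] dist mm 3 tcp [ 0.464 -0.168  0.124]
[0.0034, -0.0005, 0.0103, 0.0007, 0.0714, -0.0001] dist mm 7 tcp [ 0.463 -0.168  0.117]
[0.0036, -0.0005, 0.0197, 0.0007, 0.127, -0.0001] dist mm 12 tcp [ 0.463 -0.168  0.112]
[0.0058, -0.0005, 0.0305, 0.0007, 0.1825, -0.0] dist mm 19 tcp [ 0.464 -0.168  0.105]
[0.0098, -0.0005, 0.0425, 0.0007, 0.2381, 0.0] dist mm 26 tcp [ 0.466 -0.168  0.098]
[-0.002, -0.0004, -0.0606, 0.0007, 0.2381, 0.0] dist mm 36 tcp [ 0.461 -0.168  0.16 ]
[-0.0378, -0.0003, -0.1597, 0.0007, 0.2381, 0.0] dist mm 98 tcp [ 0.441 -0.168  0.22 ]
```

Request:
apply_moves(rows=[0.003,0,-0.0002,0,0.002,0,0.0055,0,-0.0004,0,0.0047,0,0.007,0,-0.0004,0,0.0047,0,0.007,0,0.002,0,0.02,0,0.006,0,0.004,0,0.035,0,0.005,0,0.007,0,0.053,0,0.0045,0,0.0103,0,0.0714,0,0.0045,0,0.0125,0,0.085,0,0.0045,0,0.015,0,0.1,0,0.0045,0,0.0175,0,0.113,0,0.0045,0,0.0197,0,0.127,0,0.005,0,0.022,0,0.14,0,0.0055,0,0.025,0,0.155,0,0.006,0,0.0275,0,0.168,0,0.0065,0,0.0305,0,0.1825,0,0.0075,0,0.033,0,0.196,0,0.0085,0,0.036,0,0.21,0,0.0095,0,0.039,0,0.223,0,0.01,0,0.0425,0,0.2381,0,0.01,0,0.0425,0,0.2381,0])

```text
t: 28.65
tool_pos: [0.4654, -0.1678, 0.0964]
tool_rot: [3.094, -0.002, 0.545]
contact_force: [-2.1, 0.2, 1.1]
opening: 0.0147
grip_force: 88.5
```

```bash
cat >> h.py <<'E'
def stoppers():
    im,d,P=pts("top"); H,S,V=cv2.split(cv2.cvtColor(im,cv2.COLOR_BGR2HSV))
    m=((H<12)&(S>110)&(V>60)); k=np.zeros(m.shape,bool); k[145:260,270:405]=1; m&=k
    n,l,s,c=cv2.connectedComponentsWithStats(m.astype(np.uint8))
    for i in range(1,n):
        if s[i,4]>6: print("stop",c[i].round(),np.nanmedian(P[l==i],0).round(3),s[i,4])
    return im
E
python3 - <<'E'
from h import *
K=(.001,0,.0016)
print(ctrl.get_obs()["contact_force"],ctrl.get_obs()["wrist_torque"])
im=stoppers()
a=cv2.resize(im[145:250,345:410],None,fx=5,fy=5,interpolation=cv2.INTER_CUBIC)
im,d,P=pts("scene"); b=cv2.resize(im[220:345,160:290],(470,525),interpolation=cv2.INTER_CUBIC)
cv2.imwrite("pics/t4.png",np.hstack([a,b]))
E
```

```text
[-2.10303146  0.19808911  1.10962353] [-0.00100524  0.18745293  0.03195187]
stop [305. 164.] [0.616 0.001 0.036] 289
stop [373. 161.] [ 0.632 -0.161  0.054] 155
stop [383. 167.] [ 0.615 -0.189  0.047] 37
stop [398. 250.] [ 0.415 -0.147  0.34 ] 277
```

View pics/t4.png

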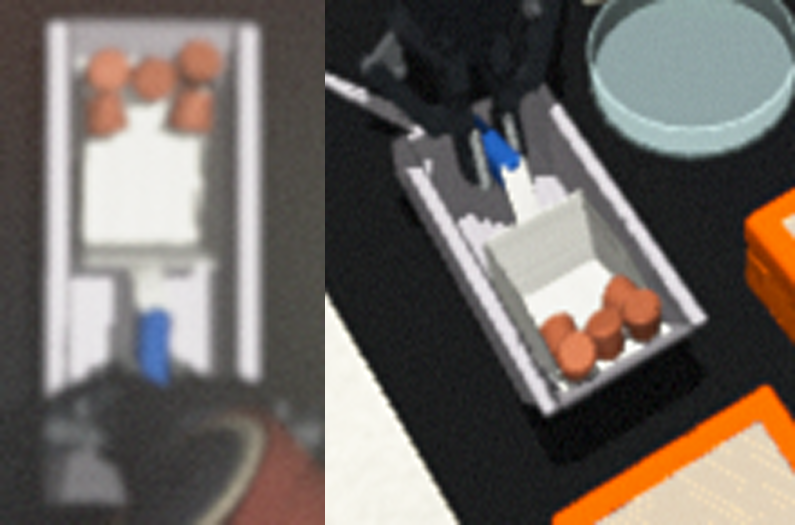

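All five stoppers are on the scoop near the lip. I lift slightly and pitch further so they settle back in the bowl.

```bash
python3 - <<'E'
from h import *
K=(.001,0,.0016)
rel([lip([.642,-.168,.10],0,22,K),lip([.642,-.168,.115],0,30,K),lip([.642,-.168,.13],0,40,K),lip([.62,-.168,.17],0,40,K)])
E
```

```text
[0.0249, 0.0003, -0.0921, 0.0002, 0.0232, -0.0003] dist mm 57 tcp [ 0.461 -0.168  0.154]
[0.0098, 0.0003, -0.0785, 0.0002, 0.1121, -0.0003] dist mm 47 tcp [ 0.455 -0.168  0.143]
[-0.0034, 0.0003, -0.0516, 0.0003, 0.2232, -0.0002] dist mm 31 tcp [ 0.453 -0.168  0.125]
[-0.0152, 0.0003, -0.1267, 0.0003, 0.2232, -0.0002] dist mm 77 tcp [ 0.431 -0.168  0.165]
```

Request:
apply_moves(rows=[0.003,0,-0.01,0,0.003,0,0.006,0,-0.023,0,0.006,0,0.011,0,-0.04,0,0.01,0,0.016,0,-0.06,0,0.015,0,0.021,0,-0.078,0,0.02,0,0.0249,0,-0.0921,0,0.0232,0,0.021,0,-0.089,0,0.045,0,0.017,0,-0.085,0,0.07,0,0.013,0,-0.082,0,0.09,0,0.0098,0,-0.0785,0,0.1121,0,0.007,0,-0.073,0,0.135,0,0.004,0,-0.068,0,0.158,0,0.001,0,-0.062,0,0.18,0,-0.001,0,-0.057,0,0.2,0,-0.0034,0,-0.0516,0,0.2232,0,-0.0034,0,-0.0516,0,0.2232,0,-0.0034,0,-0.0516,0,0.2232,0])

```text
t: 30.45
tool_pos: [0.4532, -0.1681, 0.1257]
tool_rot: [2.951, -0.0, 1.074]
contact_force: [-0.3, -0.3, -1.6]
opening: 0.0143
grip_force: 88.0
```

```bash
python3 - <<'E'
from h import *
K=(.001,0,.0016)
o=ctrl.get_obs(); print(o["contact_force"],o["wrist_torque"],o["q"].round(2))
im=stoppers()
a=cv2.resize(im[145:250,345:410],None,fx=5,fy=5,interpolation=cv2.INTER_CUBIC)
im,d,P=pts("scene"); b=cv2.resize(im[200:345,160:290],(470,525),interpolation=cv2.INTER_CUBIC)
cv2.imwrite("pics/t5.png",np.hstack([a,b]))
E
```

```text
[-0.28488855 -0.27095909 -1.58866907] [-0.07490858  0.77623663 -0.02805271] [-0.69 -0.37  2.39  0.71  0.68  0.41]
stop [304. 164.] [0.615 0.005 0.036] 293
stop [381. 172.] [ 0.592 -0.173  0.116] 201
```

View pics/t5.png

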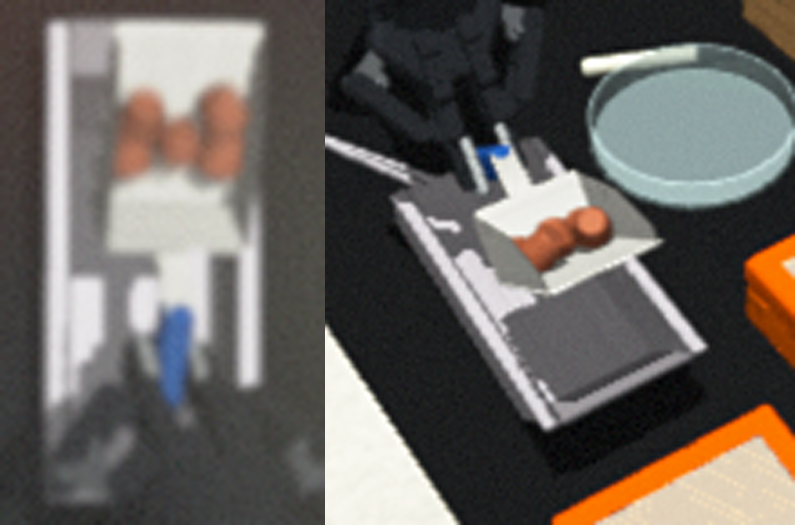

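All five stoppers have slid back into the bowl and none remain in the bin. Now I swing to the dish with the lip raised.

```bash
python3 - <<'E'
from h import *
K=(.001,0,.0016)
rel([lip([.61,-.168,.20],0,32,K)]+[lip(l,h,30,K) for l,h in (([.592,-.155,.21],15),([.568,-.13,.21],30),([.54,-.105,.21],45),([.512,-.08,.21],60),([.485,-.058,.21],75),([.46,-.04,.20],90))])
E
```

```text
[0.0621, -0.0001, -0.1553, 0.0006, -0.0894, 0.0005] dist mm 100 tcp [ 0.422 -0.168  0.221]
[0.0661, 0.059, -0.1879, 0.0963, -0.1109, -0.1362] dist mm 125 tcp [ 0.411 -0.203  0.238]
[0.0593, 0.0924, -0.1936, 0.1921, -0.1088, -0.2729] dist mm 134 tcp [ 0.406 -0.223  0.238]
[0.0614, 0.1153, -0.1917, 0.2878, -0.1055, -0.4095] dist mm 139 tcp [ 0.408 -0.237  0.238]
[0.0751, 0.1232, -0.1802, 0.3836, -0.1008, -0.5462] dist mm 138 tcp [ 0.419 -0.242  0.238]
[0.0982, 0.1176, -0.1608, 0.4793, -0.0947, -0.6828] dist mm 133 tcp [ 0.437 -0.239  0.238]
[0.1173, 0.0982, -0.123, 0.5749, -0.0871, -0.8194] dist mm 118 tcp [ 0.46  -0.227  0.228]
```

Request:
apply_moves(rows=[0.01,0,-0.025,0,-0.012,0,0.022,0,-0.055,0,-0.03,0,0.037,0,-0.095,0,-0.05,0,0.05,0,-0.13,0,-0.07,0,0.0621,0,-0.1553,0.0006,-0.0894,0.0005,0.063,0.01,-0.163,0.02,-0.095,-0.03,0.065,0.034,-0.176,0.05,-0.102,-0.08,0.0661,0.059,-0.1879,0.0963,-0.1109,-0.1362,0.064,0.07,-0.19,0.128,-0.11,-0.182,0.062,0.081,-0.192,0.16,-0.109,-0.227,0.0593,0.0924,-0.1936,0.1921,-0.1088,-0.2729,0.06,0.1,-0.193,0.224,-0.108,-0.318,0.061,0.108,-0.192,0.256,-0.107,-0.364,0.0614,0.1153,-0.1917,0.2878,-0.1055,-0.4095,0.066,0.118,-0.188,0.32,-0.104,-0.455,0.07,0.121,-0.184,0.352,-0.102,-0.5,0.0751,0.1232,-0.1802,0.3836,-0.1008,-0.5462,0.083,0.121,-0.174,0.415,-0.099,-0.592,0.09,0.119,-0.167,0.447,-0.097,-0.637,0.0982,0.1176,-0.1608,0.4793,-0.0947,-0.6828])

```text
t: 32.55
tool_pos: [0.437, -0.239, 0.2376]
tool_rot: [-2.191, -1.686, -0.586]
contact_force: [-0.4, -1.0, -2.3]
opening: 0.0145
grip_force: 88.0
```

```bash
python3 - <<'E'
from h import *
K=(.001,0,.0016)
o=ctrl.get_obs(); print(o["contact_force"],o["wrist_torque"],o["q"].round(2))
rel([lip([.461,-.04,.20],90,30,K),lip([.461,-.035,.12],90,15,K),lip([.461,-.03,.065],90,0,K)])
E
```

```text
[-0.40375637 -0.97441512 -2.31045341] [-0.58119628  0.1227234  -0.04236086] [-0.83 -0.09  1.92  0.43  1.61 -0.62]
[0.0176, 0.0336, 0.0289, 0.0826, 0.0009, -0.1428] dist mm 29 tcp [ 0.461 -0.227  0.228]
[0.0165, 0.0256, 0.0908, 0.0634, -0.1648, -0.1527] dist mm 57 tcp [ 0.461 -0.208  0.195]
[0.0484, 0.0126, 0.1336, 0.0433, -0.3305, -0.1611] dist mm 86 tcp [ 0.461 -0.178  0.183]
```

Request:
apply_moves(rows=[0.006,0.011,0.01,0.027,0,-0.047,0.012,0.022,0.02,0.055,0,-0.095,0.0176,0.0336,0.0289,0.0826,0.0009,-0.1428,0.0173,0.032,0.044,0.078,-0.04,-0.145,0.017,0.03,0.06,0.073,-0.08,-0.148,0.0167,0.028,0.075,0.068,-0.12,-0.15,0.0165,0.0256,0.0908,0.0634,-0.1648,-0.1527,0.024,0.022,0.102,0.058,-0.205,-0.155,0.032,0.019,0.112,0.053,-0.247,-0.157,0.04,0.016,0.123,0.048,-0.29,-0.159,0.0484,0.0126,0.1336,0.0433,-0.3305,-0.1611,0.0484,0.0126,0.1336,0.0433,-0.3305,-0.1611,0.0484,0.0126,0.1336,0.0433,-0.3305,-0.1611])

```text
t: 33.85
tool_pos: [0.461, -0.1773, 0.1828]
tool_rot: [-2.223, -2.218, -0.004]
contact_force: [-0.1, -0.6, -0.9]
opening: 0.0143
grip_force: 88.0
```

```bash
python3 - <<'E'
from h import *
K=(.001,0,.0016)
o=ctrl.get_obs(); print(o["contact_force"],o["q"].round(2))
im=stoppers()
im2,d,P=pts("scene"); cv2.imwrite("pics/t6.png",np.hstack([cv2.resize(im[150:290,270:410],(400,400)),cv2.resize(im2[180:330,150:300],(400,400))]))
rel([lip([.461,-.028,.055],90,-10,K),lip([.461,-.025,.035],90,-22,K),lip([.461,-.022,.024],90,-32,K),lip([.461,-.02,.024],90,-42,K),lip([.461,-.02,.026],90,-52,K)])
E
```

```text
[-0.05902535 -0.57148024 -0.94703446] [-0.52 -0.16  2.02  0.    1.28 -0.52]
stop [304. 164.] [0.616 0.006 0.037] 299
stop [392. 237.] [ 0.438 -0.11   0.447] 462
stop [342. 224.] [ 0.473 -0.082  0.086] 23
[0.0412, 0.0, -0.0228, 0.0001, -0.1127, -0.0023] dist mm 28 tcp [ 0.461 -0.153  0.197]
[0.0998, -0.0002, -0.0276, -0.0001, -0.246, -0.0023] dist mm 62 tcp [ 0.461 -0.118  0.199]
[0.1548, -0.0004, -0.0319, -0.0003, -0.3571, -0.0023] dist mm 95 tcp [ 0.461 -0.085  0.202]
[0.2113, -0.0006, -0.0455, -0.0005, -0.4682, -0.0023] dist mm 130 tcp [ 0.461 -0.051  0.21 ]
[0.2661, -0.0007, -0.0531, -0.0007, -0.5793, -0.0023] dist mm 163 tcp [ 0.461 -0.018  0.215]
```

View pics/t6.png

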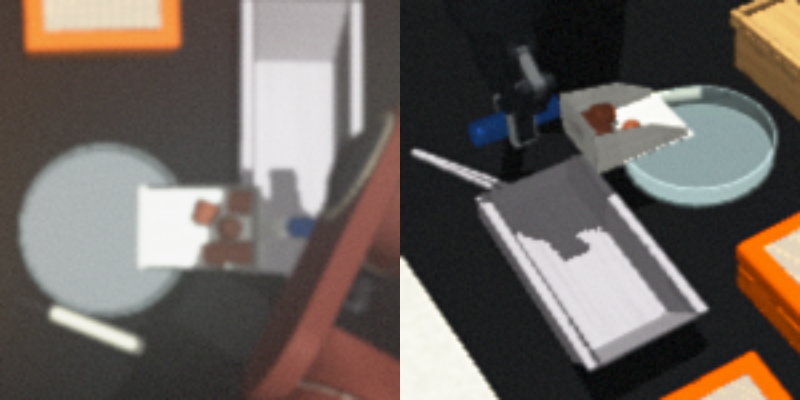

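The bin is empty, all five are in the bowl, and the lip is over the dish. Pouring slowly.

Request:
apply_moves(rows=[0.02,0,-0.011,0,-0.055,-0.001,0.0412,0,-0.0228,0,-0.1127,-0.0023,0.056,0,-0.024,0,-0.145,-0.002,0.07,0,-0.025,0,-0.178,-0.002,0.085,0,-0.026,0,-0.212,-0.002,0.0998,0,-0.0276,0,-0.246,-0.0023,0.113,0,-0.0285,0,-0.273,-0.0023,0.127,0,-0.0295,0,-0.3,-0.0023,0.14,0,-0.0305,0,-0.328,-0.0023,0.1548,0,-0.0319,0,-0.3571,-0.0023,0.166,0,-0.0345,0,-0.38,-0.0023,0.177,0,-0.037,0,-0.4,-0.0023,0.188,0,-0.04,0,-0.423,-0.0023,0.2,0,-0.0428,0,-0.445,-0.0023,0.2113,-0.0006,-0.0455,-0.0005,-0.4682,-0.0023,0.2113,-0.0006,-0.0455,-0.0005,-0.4682,-0.0023,0.2113,-0.0006,-0.0455,-0.0005,-0.4682,-0.0023,0.2113,-0.0006,-0.0455,-0.0005,-0.4682,-0.0023])

```text
t: 35.75
tool_pos: [0.4607, -0.0512, 0.21]
tool_rot: [1.795, 1.795, -0.689]
contact_force: [0.2, -0.6, -2.2]
opening: 0.0145
grip_force: 88.2
```

```bash
python3 - <<'E'
from h import *
K=(.001,0,.0016)
o=ctrl.get_obs(); print(o["contact_force"],o["q"].round(2))
im=stoppers()
im2,d,P=pts("scene"); cv2.imwrite("pics/t7.png",np.hstack([cv2.resize(im[150:290,270:410],(400,400)),cv2.resize(im2[180:330,150:300],(400,400))]))
rel([lip([.461,-.02,.026],90,-52,K),lip([.461,-.03,.04],90,-52,K),lip([.461,-.045,.08],90,-45,K),lip([.461,-.07,.13],90,-20,K)])
E
```

```text
[ 0.19788257 -0.64090986 -2.22613634] [ 0.03 -0.19  2.1  -0.76  1.34  0.25]
stop [304. 164.] [0.616 0.005 0.034] 298
stop [319. 160.] [ 0.631 -0.031  0.052] 11
stop [285. 240.] [0.428 0.057 0.425] 1158
[0.0349, 0.0007, -0.0427, -0.0005, -0.1114, 0.0001] dist mm 33 tcp [ 0.461 -0.018  0.215]
[0.0069, 0.0007, -0.0489, -0.0005, -0.1114, 0.0001] dist mm 30 tcp [ 0.461 -0.028  0.229]
[-0.0835, 0.0007, -0.0545, -0.0005, -0.0336, 0.0001] dist mm 60 tcp [ 0.461 -0.066  0.268]
[-0.2363, 0.0007, 0.0307, -0.0005, 0.2442, -0.0] dist mm 143 tcp [ 0.461 -0.169  0.291]
```

View pics/t7.png

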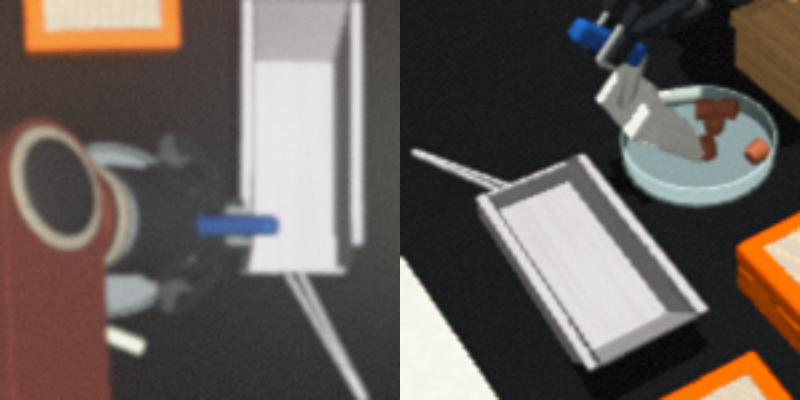

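The stoppers have poured into the dish: visible at (715,115), (708,150) and (757,150). I tip a bit more, then withdraw up and back.

Request:
apply_moves(rows=[0.012,0,-0.014,0,-0.037,0,0.024,0,-0.03,0,-0.075,0,0.0349,0.0007,-0.0427,-0.0005,-0.1114,0,0.0349,0.0007,-0.0427,-0.0005,-0.1114,0,0.0349,0.0007,-0.0427,-0.0005,-0.1114,0,0.02,0.0007,-0.046,-0.0005,-0.1114,0,0.0069,0.0007,-0.0489,-0.0005,-0.1114,0,-0.02,0.0007,-0.05,-0.0005,-0.09,0,-0.05,0.0007,-0.0525,-0.0005,-0.06,0,-0.0835,0.0007,-0.0545,-0.0005,-0.0336,0,-0.11,0.0007,-0.045,-0.0005,0.01,0,-0.14,0.0007,-0.028,-0.0005,0.06,0,-0.17,0.0007,-0.01,-0.0005,0.12,0,-0.2,0.0007,0.01,-0.0005,0.18,0,-0.2363,0.0007,0.0307,-0.0005,0.2442,0,-0.2363,0.0007,0.0307,-0.0005,0.2442,0])

```text
t: 37.45
tool_pos: [0.4608, -0.1729, 0.2947]
tool_rot: [2.035, 2.022, -0.357]
contact_force: [0.7, 0.3, -0.8]
opening: 0.0144
grip_force: 88.1
```

```bash
python3 - <<'E'
from h import *
K=(.001,0,.0016)
o=ctrl.get_obs(); print(o["contact_force"],o["q"].round(2))
im=stoppers(); mouths()
im2,d,P=pts("scene"); cv2.imwrite("pics/t8.png",np.hstack([cv2.resize(im[130:290,270:430],(400,400)),cv2.resize(im2[150:330,140:320],(400,400))]))
rel([lip([.47,-.09,.17],70,0,K),lip([.52,-.15,.17],45,0,K),lip([.60,-.22,.17],20,0,K)])
E
```

```text
[ 0.74087455  0.26358476 -0.75833132] [-0.38 -0.32  1.98 -0.33  1.35 -0.32]
stop [304. 164.] [0.616 0.003 0.037] 296
stop [352. 226.] [ 0.452 -0.037  0.515] 793
stop [385. 221.] [ 0.459 -0.082  0.519] 1689
stop [290. 214.] [0.5   0.039 0.023] 32
stop [304. 227.] [0.469 0.004 0.022] 12
stop [295. 237.] [0.442 0.026 0.023] 23
stop [290. 244.] [0.426 0.039 0.023] 68
up [207. 146.] [0.647 0.228 0.135] [0.026 0.026 0.016] 89
up [211. 181.] [0.566 0.22  0.138] [0.027 0.025 0.009] 89
up [209. 216.] [0.487 0.222 0.137] [0.027 0.027 0.011] 87
up [211. 254.] [0.404 0.216 0.137] [0.024 0.027 0.009] 83
[-0.0924, -0.0687, 0.0404, 0.0388, 0.2208, 0.2198] dist mm 73 tcp [ 0.419 -0.229  0.288]
[-0.1324, -0.0754, 0.055, 0.0875, 0.2114, 0.4947] dist mm 97 tcp [ 0.415 -0.255  0.288]
[-0.1574, 0.0006, 0.0641, 0.1361, 0.1945, 0.7693] dist mm 102 tcp [ 0.461 -0.271  0.288]
```

View pics/t8.png

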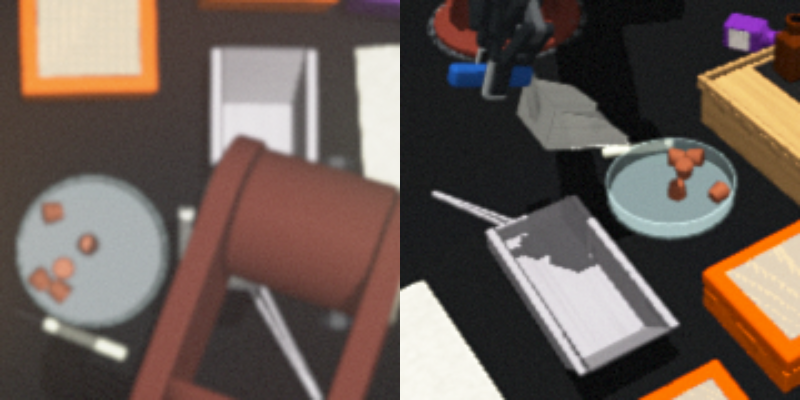

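All five stoppers lie inside the dish at (52,212), (88,243), (63,267), (40,280) and (60,292). The bottles are undisturbed, so the scoop goes back to its mat.

Request:
apply_moves(rows=[-0.03,-0.023,0.013,0.013,0.07,0.07,-0.06,-0.046,0.027,0.026,0.15,0.15,-0.0924,-0.0687,0.0404,0.0388,0.2208,0.2198,-0.106,-0.071,0.045,0.055,0.218,0.31,-0.12,-0.073,0.05,0.07,0.215,0.4,-0.1324,-0.0754,0.055,0.0875,0.2114,0.4947,-0.14,-0.055,0.058,0.103,0.206,0.58,-0.15,-0.03,0.061,0.12,0.2,0.67,-0.1574,0.0006,0.0641,0.1361,0.1945,0.7693,-0.1574,0.0006,0.0641,0.1361,0.1945,0.7693,-0.1574,0.0006,0.0641,0.1361,0.1945,0.7693])

```text
t: 38.7
tool_pos: [0.4615, -0.269, 0.2864]
tool_rot: [-3.091, -0.554, 0.003]
contact_force: [-0.1, 1.0, -1.2]
opening: 0.0144
grip_force: 88.2
```

```bash
python3 - <<'E'
from h import *
K=(.001,0,.0016)
o=np.array([.5995,-.3250,0])
rel([scoop(o+[0,0,.1],5,0,K),scoop(o+[0,0,.02],5,0,K),scoop(o+[0,0,.003],5,0,K)])
E
```

```text
[0.026, 0.1245, 0.1144, -0.0012, 0.0013, 0.1702] dist mm 103 tcp [ 0.502 -0.334  0.218]
[0.0262, 0.1248, 0.2478, -0.0012, 0.0013, 0.1702] dist mm 167 tcp [ 0.502 -0.334  0.138]
[0.0263, 0.1249, 0.2761, -0.0012, 0.0013, 0.1702] dist mm 182 tcp [ 0.502 -0.334  0.121]
```

Request:
apply_moves(rows=[0.008,0.04,0.01,0,0,0.05,0.017,0.08,0.04,0,0,0.11,0.026,0.1245,0.09,-0.0012,0.0013,0.1702,0.026,0.1245,0.1144,-0.0012,0.0013,0.1702,0.026,0.1245,0.15,-0.0012,0.0013,0.1702,0.026,0.1246,0.19,-0.0012,0.0013,0.1702,0.026,0.1247,0.225,-0.0012,0.0013,0.1702,0.0262,0.1248,0.2478,-0.0012,0.0013,0.1702,0.0262,0.1248,0.26,-0.0012,0.0013,0.1702,0.0262,0.1248,0.268,-0.0012,0.0013,0.1702,0.0263,0.1249,0.273,-0.0012,0.0013,0.1702,0.0263,0.1249,0.2761,-0.0012,0.0013,0.1702,0.0263,0.1249,0.2775,-0.0012,0.0013,0.1702,0.0263,0.1249,0.2775,-0.0012,0.0013,0.1702])

```text
t: 40.1
tool_pos: [0.5023, -0.3353, 0.1212]
tool_rot: [3.138, 0.13, 0.004]
contact_force: [-0.4, 0.4, -1.1]
opening: 0.0145
grip_force: 88.4
```

Request:
apply_moves(rows=[0,0,0.001,0,0,0,0,0,0.002,0,0,0,0,0,0.003,0,0,0,0,0,0.003,0,0,0])

```text
t: 40.5
tool_pos: [0.5022, -0.3354, 0.1207]
tool_rot: [3.138, 0.13, 0.003]
contact_force: [-5.4, 2.7, 7.9]
opening: 0.014
grip_force: 89.9
```

Contact is 8 N, so the scoop is seated. Releasing and rising.

Request:
apply_moves(rows=[0,0,0,0,0,0,0,0,0,0,0,0,0,0,0,0,0,0,0,0,0,0,0,0,0,0,0,0,0,0,0,0,0,0,0,0,0,0,-0.02,0,0,0,0,0,-0.06,0,0,0,0,0,-0.12,0,0,0,0,0,-0.2,0,0,0,0,0,-0.28,0,0,0,0,0,-0.33,0,0,0,0,0,-0.33,0,0,0], grip=0.6)

```text
t: 41.8
tool_pos: [0.5033, -0.3363, 0.3255]
tool_rot: [3.129, 0.13, 0.018]
contact_force: [0.7, 0.5, -0.2]
opening: 0.0513
grip_force: 0.0
```

```bash
python3 - <<'E'
from h import *
im,d,Pw=pts("wrist"); H,S,V=cv2.split(cv2.cvtColor(im,cv2.COLOR_BGR2HSV))
m=(H>95)&(H<130)&(S>120)&(Pw[...,2]>.05)&(Pw[...,2]<.1); q=Pw[m]
print("handle",cv2.minAreaRect((q[:,:2]*1000).astype(np.float32)),np.percentile(q[:,2],[10,50,90]))
c=np.linalg.lstsq(np.c_[q[:,:2],np.ones(len(q))],q[:,2],rcond=None)[0]; print("slope",c)
t=stoppers(); mouths()
s,_,_=pts("scene")
cv2.imwrite("pics/f1.png",np.hstack([cv2.resize(t[115:290,160:470],(400,300)),cv2.resize(s[130:390,90:440],(400,300))]))
cv2.imwrite("pics/f1.png",np.vstack([cv2.resize(t[120:290,160:470],(540,296)),cv2.resize(s[130:390,90:440],(540,300))]))
E
```

```text
handle ((501.39971923828125, -334.4384765625), (73.85792541503906, 12.314023971557617), 4.365172863006592) [0.07376829 0.07480325 0.07577544]
slope [-0.00331651 -0.004505    0.07495093]
stop [304. 164.] [0.616 0.005 0.037] 289
stop [290. 214.] [0.499 0.039 0.022] 31
stop [305. 227.] [0.467 0.001 0.022] 18
stop [295. 237.] [0.442 0.026 0.023] 21
stop [289. 244.] [0.425 0.039 0.022] 69
up [208. 146.] [0.646 0.228 0.134] [0.026 0.025 0.017] 86
up [211. 181.] [0.566 0.22  0.135] [0.027 0.026 0.017] 90
up [209. 216.] [0.487 0.222 0.138] [0.027 0.027 0.009] 89
up [211. 254.] [0.404 0.216 0.137] [0.024 0.026 0.01 ] 88
```

View pics/f1.png

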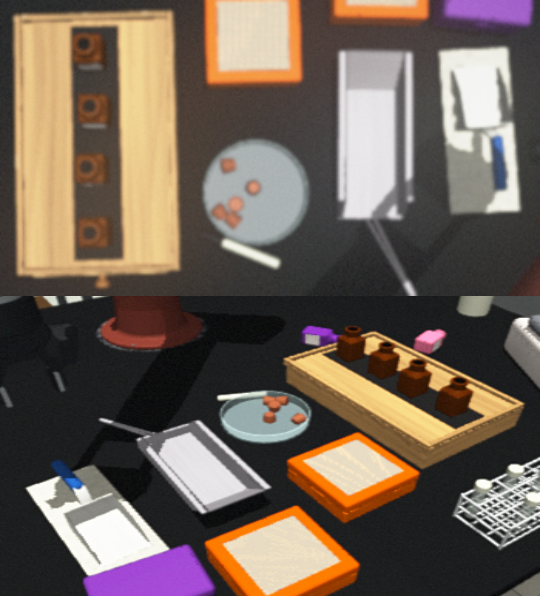

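Final check: four bottles stand on the runner at (90,50), (92,110), (90,168) and (93,232). Five stoppers are in the dish, the bin is empty, and the scoop is level on its mat at (480,115). Handing in.

```bash
python3 -c "
from station import ctrl
print(ctrl.finish_job())"
```

```text
the job is handed in; nothing more can be done
None
```

The job is handed in at about 42 s of robot time. The three tipped bottles are upright on the runner beside the fourth, all five stoppers are in the dish, and the scoop lies level on its mat. The last camera check showed all of this in place and no knocked bottle; the judge's verdict was not shown.

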